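# Load the rotary test table with protection boards

## Task

Load all the battery protection boards from the blue bin into the rotary table: lay one board at a time flat in the nest that faces the white loading tab, then turn the table by its bar handle one click (60 degrees) anticlockwise seen from above, so that the next empty nest faces the tab, and carry on until the bin is empty. Index once more after the last board too, so that the boards end in neighbouring nests with no gap and an empty nest is left clicked in at the tab. Do not disturb the battery pack, the tape roll or the screwdriver.

Things in the scene. Friction and masses are not known exactly. Their poses are not given: they have to be found in the camera images.
- boardA: Battery protection board: green circuit board 84 x 46 x 5 mm with a finned aluminium heat sink 60 x 46 x 13 mm on its middle, 18 mm high in all, about 130 g. Origin at the centre of its underside, x along the 84 mm, y across the 46 mm, z up. It may be gripped across the 46 mm at its middle. All boards are alike; only 3 to 5 of the five named are present.
- boardB: Battery protection board: green circuit board 84 x 46 x 5 mm with a finned aluminium heat sink 60 x 46 x 13 mm on its middle, 18 mm high in all, about 130 g. Origin at the centre of its underside, x along the 84 mm, y across the 46 mm, z up. It may be gripped across the 46 mm at its middle. All boards are alike; only 3 to 5 of the five named are present.
- boardC: Battery protection board: green circuit board 84 x 46 x 5 mm with a finned aluminium heat sink 60 x 46 x 13 mm on its middle, 18 mm high in all, about 130 g. Origin at the centre of its underside, x along the 84 mm, y across the 46 mm, z up. It may be gripped across the 46 mm at its middle. All boards are alike; only 3 to 5 of the five named are present.
- boardD: Battery protection board: green circuit board 84 x 46 x 5 mm with a finned aluminium heat sink 60 x 46 x 13 mm on its middle, 18 mm high in all, about 130 g. Origin at the centre of its underside, x along the 84 mm, y across the 46 mm, z up. It may be gripped across the 46 mm at its middle. All boards are alike; only 3 to 5 of the five named are present.
- boardE: Battery protection board: green circuit board 84 x 46 x 5 mm with a finned aluminium heat sink 60 x 46 x 13 mm on its middle, 18 mm high in all, about 130 g. Origin at the centre of its underside, x along the 84 mm, y across the 46 mm, z up. It may be gripped across the 46 mm at its middle. All boards are alike; only 3 to 5 of the five named are present.
- bin: Open blue plastic bin, fixed, 260 (x) x 375 (y) x 50 mm high, walls and floor 5 mm. Origin at the centre of its underside; z up. The boards lie flat on its floor with their length roughly along its x.
- turret (a joint): Angle of the rotary table in rad: about 0 at the start, grows anticlockwise seen from above. Detents every 60 degrees (0, 1.047, 2.094, ..): a detent pulls the table to the nearest detent (to within about 1 degree) when it is let go; turning it takes at most about 0.5 N m (greatest a quarter step off a detent); past the crest at half a step it is drawn on. It turns both ways.
- handle (a point): On the table's axis, at mid grip height, 36 mm above the disc's top face; turns with the disc. The handle is a black bar 90 mm long, 22 mm thick, 36 mm high (underside 16 mm, top 52 mm above the disc), on a round hub of radius 24 mm; this point's x axis runs along the bar, z up. It can be gripped across its 22 mm from above and twisted.
- indexer: Fixed base of the rotary table; origin on the table's axis at the work surface, z up, -x axis towards the loading tab. The tab is a grey post with a white cap, 60 mm wide, 72 mm high, 180 to 198 mm from the axis, just outside the disc. The disc has radius 168 mm, its top face is 80 mm above the work surface and carries six nests.
- load (a point): Fixed point: centre of the floor of the nest facing the tab, 120 mm from the axis, 80 mm high; -x points outward to the tab. A nest is 92 mm (tangential) x 54 mm (radial) inside, its floor the disc's top face, with black rails 10 mm high, 5 mm thick; the long rails are open for 56 mm in the middle, for fingers. A board lies in it with its 84 mm side tangential, either way round.
- out1 (a point): Fixed point: where a nest's centre stands 1 step (60 degrees each, anticlockwise from above) past the loading tab; 120 mm from the table's axis, at floor height of the nests.
- out2 (a point): Fixed point: where a nest's centre stands 2 steps (60 degrees each, anticlockwise from above) past the loading tab; 120 mm from the table's axis, at floor height of the nests.
- out3 (a point): Fixed point: where a nest's centre stands 3 steps (60 degrees each, anticlockwise from above) past the loading tab; 120 mm from the table's axis, at floor height of the nests.
- out4 (a point): Fixed point: where a nest's centre stands 4 steps (60 degrees each, anticlockwise from above) past the loading tab; 120 mm from the table's axis, at floor height of the nests.
- out5 (a point): Fixed point: where a nest's centre stands 5 steps (60 degrees each, anticlockwise from above) past the loading tab; 120 mm from the table's axis, at floor height of the nests.
- pack: Bystander: battery pack of grey cells with a blue band, 165 x 68 x 67 mm. Origin at the centre of its underside. Leave alone.
- tape: Bystander: roll of blue tape lying flat, 96 mm across, 24 mm high. Origin at the centre of its underside. Leave alone.
- driver: Bystander: screwdriver 190 mm long, lying. Leave alone.
Not all that is in view belongs to the job. What is shaped like the boardC but orange, pink or yellow is not meant.

How it is judged (in metres and radians):
On the way, in this order (a step that is already met when the one before it is completed fails the run):
1. the first board lies in the nest at the loading tab (((horizontal distance between boardA and load below 0.01 m and z of boardA in the frame of load between -0.004 and 0.004 m and angle between boardA's own z axis and vertical below 0.06 rad) or (horizontal distance between boardB and load below 0.01 m and z of boardB in the frame of load between -0.004 and 0.004 m and angle between boardB's own z axis and vertical below 0.06 rad) or (horizontal distance between boardC and load below 0.01 m and z of boardC in the frame of load between -0.004 and 0.004 m and angle between boardC's own z axis and vertical below 0.06 rad) or (horizontal distance between boardD and load below 0.01 m and z of boardD in the frame of load between -0.004 and 0.004 m and angle between boardD's own z axis and vertical below 0.06 rad) or (horizontal distance between boardE and load below 0.01 m and z of boardE in the frame of load between -0.004 and 0.004 m and angle between boardE's own z axis and vertical below 0.06 rad)) and velocity of joint turret between -0.1 and 0.1 rad/s), for 0.2 s.
2. the table has been indexed one step, so that the first board is one step past the tab and the tab's nest is empty (((horizontal distance between boardA and out1 below 0.01 m and z of boardA in the frame of out1 between -0.004 and 0.004 m and angle between boardA's own z axis and vertical below 0.06 rad) or (horizontal distance between boardB and out1 below 0.01 m and z of boardB in the frame of out1 between -0.004 and 0.004 m and angle between boardB's own z axis and vertical below 0.06 rad) or (horizontal distance between boardC and out1 below 0.01 m and z of boardC in the frame of out1 between -0.004 and 0.004 m and angle between boardC's own z axis and vertical below 0.06 rad) or (horizontal distance between boardD and out1 below 0.01 m and z of boardD in the frame of out1 between -0.004 and 0.004 m and angle between boardD's own z axis and vertical below 0.06 rad) or (horizontal distance between boardE and out1 below 0.01 m and z of boardE in the frame of out1 between -0.004 and 0.004 m and angle between boardE's own z axis and vertical below 0.06 rad)) and horizontal distance between each of boardA, boardB, boardC, boardD, boardE and load above 0.05 m and velocity of joint turret between -0.1 and 0.1 rad/s), for 0.2 s.
3. the second board lies in the nest at the loading tab, those before it one and more steps on (all of step 1 and ((horizontal distance between boardA and out1 below 0.01 m and z of boardA in the frame of out1 between -0.004 and 0.004 m and angle between boardA's own z axis and vertical below 0.06 rad) or (horizontal distance between boardB and out1 below 0.01 m and z of boardB in the frame of out1 between -0.004 and 0.004 m and angle between boardB's own z axis and vertical below 0.06 rad) or (horizontal distance between boardC and out1 below 0.01 m and z of boardC in the frame of out1 between -0.004 and 0.004 m and angle between boardC's own z axis and vertical below 0.06 rad) or (horizontal distance between boardD and out1 below 0.01 m and z of boardD in the frame of out1 between -0.004 and 0.004 m and angle between boardD's own z axis and vertical below 0.06 rad) or (horizontal distance between boardE and out1 below 0.01 m and z of boardE in the frame of out1 between -0.004 and 0.004 m and angle between boardE's own z axis and vertical below 0.06 rad))), for 0.2 s.
4. the table has been indexed one step, so that the second board is one step past the tab and the tab's nest is empty (all of step 2 and ((horizontal distance between boardA and out2 below 0.01 m and z of boardA in the frame of out2 between -0.004 and 0.004 m and angle between boardA's own z axis and vertical below 0.06 rad) or (horizontal distance between boardB and out2 below 0.01 m and z of boardB in the frame of out2 between -0.004 and 0.004 m and angle between boardB's own z axis and vertical below 0.06 rad) or (horizontal distance between boardC and out2 below 0.01 m and z of boardC in the frame of out2 between -0.004 and 0.004 m and angle between boardC's own z axis and vertical below 0.06 rad) or (horizontal distance between boardD and out2 below 0.01 m and z of boardD in the frame of out2 between -0.004 and 0.004 m and angle between boardD's own z axis and vertical below 0.06 rad) or (horizontal distance between boardE and out2 below 0.01 m and z of boardE in the frame of out2 between -0.004 and 0.004 m and angle between boardE's own z axis and vertical below 0.06 rad))), for 0.2 s.
5. the third board lies in the nest at the loading tab, those before it one and more steps on (all of step 3 and ((horizontal distance between boardA and out2 below 0.01 m and z of boardA in the frame of out2 between -0.004 and 0.004 m and angle between boardA's own z axis and vertical below 0.06 rad) or (horizontal distance between boardB and out2 below 0.01 m and z of boardB in the frame of out2 between -0.004 and 0.004 m and angle between boardB's own z axis and vertical below 0.06 rad) or (horizontal distance between boardC and out2 below 0.01 m and z of boardC in the frame of out2 between -0.004 and 0.004 m and angle between boardC's own z axis and vertical below 0.06 rad) or (horizontal distance between boardD and out2 below 0.01 m and z of boardD in the frame of out2 between -0.004 and 0.004 m and angle between boardD's own z axis and vertical below 0.06 rad) or (horizontal distance between boardE and out2 below 0.01 m and z of boardE in the frame of out2 between -0.004 and 0.004 m and angle between boardE's own z axis and vertical below 0.06 rad))), for 0.2 s.
6. the table has been indexed one step, so that the third board is one step past the tab and the tab's nest is empty (all of step 4 and ((horizontal distance between boardA and out3 below 0.01 m and z of boardA in the frame of out3 between -0.004 and 0.004 m and angle between boardA's own z axis and vertical below 0.06 rad) or (horizontal distance between boardB and out3 below 0.01 m and z of boardB in the frame of out3 between -0.004 and 0.004 m and angle between boardB's own z axis and vertical below 0.06 rad) or (horizontal distance between boardC and out3 below 0.01 m and z of boardC in the frame of out3 between -0.004 and 0.004 m and angle between boardC's own z axis and vertical below 0.06 rad) or (horizontal distance between boardD and out3 below 0.01 m and z of boardD in the frame of out3 between -0.004 and 0.004 m and angle between boardD's own z axis and vertical below 0.06 rad) or (horizontal distance between boardE and out3 below 0.01 m and z of boardE in the frame of out3 between -0.004 and 0.004 m and angle between boardE's own z axis and vertical below 0.06 rad))), for 0.2 s.
At the end, for the whole second after the job is handed in: Every board lies flat in a nest (centre within 10 mm, underside within 4 mm, tilt under 0.06 rad), in the nests 1, 2, 3.. steps past the tab without gaps; the table was turned one step per board; the nest at the tab is empty; all at rest (all of step 6 and ((horizontal distance between boardA and out1 below 0.01 m and z of boardA in the frame of out1 between -0.004 and 0.004 m and angle between boardA's own z axis and vertical below 0.06 rad) or (horizontal distance between boardA and out2 below 0.01 m and z of boardA in the frame of out2 between -0.004 and 0.004 m and angle between boardA's own z axis and vertical below 0.06 rad) or (horizontal distance between boardA and out3 below 0.01 m and z of boardA in the frame of out3 between -0.004 and 0.004 m and angle between boardA's own z axis and vertical below 0.06 rad) or (horizontal distance between boardA and out4 below 0.01 m and z of boardA in the frame of out4 between -0.004 and 0.004 m and angle between boardA's own z axis and vertical below 0.06 rad) or (horizontal distance between boardA and out5 below 0.01 m and z of boardA in the frame of out5 between -0.004 and 0.004 m and angle between boardA's own z axis and vertical below 0.06 rad)) and ((horizontal distance between boardB and out1 below 0.01 m and z of boardB in the frame of out1 between -0.004 and 0.004 m and angle between boardB's own z axis and vertical below 0.06 rad) or (horizontal distance between boardB and out2 below 0.01 m and z of boardB in the frame of out2 between -0.004 and 0.004 m and angle between boardB's own z axis and vertical below 0.06 rad) or (horizontal distance between boardB and out3 below 0.01 m and z of boardB in the frame of out3 between -0.004 and 0.004 m and angle between boardB's own z axis and vertical below 0.06 rad) or (horizontal distance between boardB and out4 below 0.01 m and z of boardB in the frame of out4 between -0.004 and 0.004 m and angle between boardB's own z axis and vertical below 0.06 rad) or (horizontal distance between boardB and out5 below 0.01 m and z of boardB in the frame of out5 between -0.004 and 0.004 m and angle between boardB's own z axis and vertical below 0.06 rad)) and ((horizontal distance between boardC and out1 below 0.01 m and z of boardC in the frame of out1 between -0.004 and 0.004 m and angle between boardC's own z axis and vertical below 0.06 rad) or (horizontal distance between boardC and out2 below 0.01 m and z of boardC in the frame of out2 between -0.004 and 0.004 m and angle between boardC's own z axis and vertical below 0.06 rad) or (horizontal distance between boardC and out3 below 0.01 m and z of boardC in the frame of out3 between -0.004 and 0.004 m and angle between boardC's own z axis and vertical below 0.06 rad) or (horizontal distance between boardC and out4 below 0.01 m and z of boardC in the frame of out4 between -0.004 and 0.004 m and angle between boardC's own z axis and vertical below 0.06 rad) or (horizontal distance between boardC and out5 below 0.01 m and z of boardC in the frame of out5 between -0.004 and 0.004 m and angle between boardC's own z axis and vertical below 0.06 rad)) and ((horizontal distance between boardD and out1 below 0.01 m and z of boardD in the frame of out1 between -0.004 and 0.004 m and angle between boardD's own z axis and vertical below 0.06 rad) or (horizontal distance between boardD and out2 below 0.01 m and z of boardD in the frame of out2 between -0.004 and 0.004 m and angle between boardD's own z axis and vertical below 0.06 rad) or (horizontal distance between boardD and out3 below 0.01 m and z of boardD in the frame of out3 between -0.004 and 0.004 m and angle between boardD's own z axis and vertical below 0.06 rad) or (horizontal distance between boardD and out4 below 0.01 m and z of boardD in the frame of out4 between -0.004 and 0.004 m and angle between boardD's own z axis and vertical below 0.06 rad) or (horizontal distance between boardD and out5 below 0.01 m and z of boardD in the frame of out5 between -0.004 and 0.004 m and angle between boardD's own z axis and vertical below 0.06 rad)) and ((horizontal distance between boardE and out1 below 0.01 m and z of boardE in the frame of out1 between -0.004 and 0.004 m and angle between boardE's own z axis and vertical below 0.06 rad) or (horizontal distance between boardE and out2 below 0.01 m and z of boardE in the frame of out2 between -0.004 and 0.004 m and angle between boardE's own z axis and vertical below 0.06 rad) or (horizontal distance between boardE and out3 below 0.01 m and z of boardE in the frame of out3 between -0.004 and 0.004 m and angle between boardE's own z axis and vertical below 0.06 rad) or (horizontal distance between boardE and out4 below 0.01 m and z of boardE in the frame of out4 between -0.004 and 0.004 m and angle between boardE's own z axis and vertical below 0.06 rad) or (horizontal distance between boardE and out5 below 0.01 m and z of boardE in the frame of out5 between -0.004 and 0.004 m and angle between boardE's own z axis and vertical below 0.06 rad)) and value of joint turret above 3.00197 rad and (not ((horizontal distance between boardA and out4 below 0.01 m and z of boardA in the frame of out4 between -0.004 and 0.004 m and angle between boardA's own z axis and vertical below 0.06 rad) or (horizontal distance between boardB and out4 below 0.01 m and z of boardB in the frame of out4 between -0.004 and 0.004 m and angle between boardB's own z axis and vertical below 0.06 rad) or (horizontal distance between boardC and out4 below 0.01 m and z of boardC in the frame of out4 between -0.004 and 0.004 m and angle between boardC's own z axis and vertical below 0.06 rad) or (horizontal distance between boardD and out4 below 0.01 m and z of boardD in the frame of out4 between -0.004 and 0.004 m and angle between boardD's own z axis and vertical below 0.06 rad) or (horizontal distance between boardE and out4 below 0.01 m and z of boardE in the frame of out4 between -0.004 and 0.004 m and angle between boardE's own z axis and vertical below 0.06 rad)) or (((horizontal distance between boardA and out3 below 0.01 m and z of boardA in the frame of out3 between -0.004 and 0.004 m and angle between boardA's own z axis and vertical below 0.06 rad) or (horizontal distance between boardB and out3 below 0.01 m and z of boardB in the frame of out3 between -0.004 and 0.004 m and angle between boardB's own z axis and vertical below 0.06 rad) or (horizontal distance between boardC and out3 below 0.01 m and z of boardC in the frame of out3 between -0.004 and 0.004 m and angle between boardC's own z axis and vertical below 0.06 rad) or (horizontal distance between boardD and out3 below 0.01 m and z of boardD in the frame of out3 between -0.004 and 0.004 m and angle between boardD's own z axis and vertical below 0.06 rad) or (horizontal distance between boardE and out3 below 0.01 m and z of boardE in the frame of out3 between -0.004 and 0.004 m and angle between boardE's own z axis and vertical below 0.06 rad)) and value of joint turret above 4.04916 rad)) and (not ((horizontal distance between boardA and out5 below 0.01 m and z of boardA in the frame of out5 between -0.004 and 0.004 m and angle between boardA's own z axis and vertical below 0.06 rad) or (horizontal distance between boardB and out5 below 0.01 m and z of boardB in the frame of out5 between -0.004 and 0.004 m and angle between boardB's own z axis and vertical below 0.06 rad) or (horizontal distance between boardC and out5 below 0.01 m and z of boardC in the frame of out5 between -0.004 and 0.004 m and angle between boardC's own z axis and vertical below 0.06 rad) or (horizontal distance between boardD and out5 below 0.01 m and z of boardD in the frame of out5 between -0.004 and 0.004 m and angle between boardD's own z axis and vertical below 0.06 rad) or (horizontal distance between boardE and out5 below 0.01 m and z of boardE in the frame of out5 between -0.004 and 0.004 m and angle between boardE's own z axis and vertical below 0.06 rad)) or (((horizontal distance between boardA and out4 below 0.01 m and z of boardA in the frame of out4 between -0.004 and 0.004 m and angle between boardA's own z axis and vertical below 0.06 rad) or (horizontal distance between boardB and out4 below 0.01 m and z of boardB in the frame of out4 between -0.004 and 0.004 m and angle between boardB's own z axis and vertical below 0.06 rad) or (horizontal distance between boardC and out4 below 0.01 m and z of boardC in the frame of out4 between -0.004 and 0.004 m and angle between boardC's own z axis and vertical below 0.06 rad) or (horizontal distance between boardD and out4 below 0.01 m and z of boardD in the frame of out4 between -0.004 and 0.004 m and angle between boardD's own z axis and vertical below 0.06 rad) or (horizontal distance between boardE and out4 below 0.01 m and z of boardE in the frame of out4 between -0.004 and 0.004 m and angle between boardE's own z axis and vertical below 0.06 rad)) and value of joint turret above 5.09636 rad)) and linear speed of each of boardA, boardB, boardC, boardD, boardE below 0.03 m/s); the robot touches nothing.
It fails at once if the battery pack is moved by more than 30 mm (distance of pack from where it was at the start of the episode above 0.03 m).
It fails at once if the tape roll is moved by more than 30 mm (distance of tape from where it was at the start of the episode above 0.03 m).
It fails at once if the screwdriver is moved by more than 30 mm (distance of driver from where it was at the start of the episode above 0.03 m).
Of boardA, boardB, boardC, boardD, boardE only 3 to 5 are there at a start; the rules pass over those that are not, and their reading is None.
At some moment in a run one of boardA, boardB, boardC, boardD, boardE may be knocked a few centimetres aside while the robot is not near it.
Once in a run the grip may slacken for a moment while it holds something.
It also fails if it takes over 210 s, if anything falls off the work surface, if the arm or the gripper's body presses on something with over 40 N, if the wrist force passes 120 N, or if a joint passes its speed limit or range.

## Robot

A 6-joint arm with a two-finger parallel gripper is mounted at the origin on the work surface. World frame = base frame: x ahead of the robot, y to its left, z up, the work surface at z = 0. Lengths are in mm, angles in degrees, forces in N, time in s.
With the tool pointing down it reaches from about 300 to 850 mm from the base axis. Payload 4.2 kg.
Tool frame: the origin (TCP) lies midway between the tips of the shut fingers; the grasp point (between the pads) lies 19 mm behind it; z points along the fingers, y is the line along which they close (so a half turn about z gives the same grasp; the last joint's range is limited). The gripper opens to 91 mm and grips with 3 to 60 N. Pads are 32 mm wide; open, the fingers measure 118 mm over their backs; the gripper's body (76 mm by 178 mm) begins 60 mm behind the grasp point.
Start: joints at [70.13, 18.312, 89.639, -0, 72.044, -1.146], TCP at [184.586, 544.586, 192.376] pointing down, gripper open.
Joint ranges: [-177.97, 177.97], [-48.28, 115.42], [12.27, 149.76], [-77.06, 257.06], [2.81, 150.46], [-146.56, 146.56]. Speed limits (degrees/s): [147.25, 147.25, 180, 180, 180, 180].

## Interface

Orientations are given as [roll, pitch, yaw] about the fixed x, y, z axes, in that order (R = Rz(yaw) Ry(pitch) Rx(roll)).
In Python, from workcell import state, grab_frame, camera_model, workorder gives the robot as it stands.
- The arm moves only by the tool carry_out, never from a script. Its argument "commands" is a list of rows, each a list of 7 numbers: the turn, a rotation vector about the tool's x, y, z in degrees, then the shift along the tool's x, y, z in mm, then the opening, from -1 (shut) to 1 (fully open). In form: [[ax, ay, az, dx, dy, dz, hand], ...]. A call has 1 to 20 rows; each row is the pose to reach, as a shift and turn from the pose commanded when the call began, along the tool's axes at that moment; what a row does not reach only later rows make up. A row lasts 1/10 s, in which the tool goes at most 50 mm and 8.59 degrees, less where a joint would pass 70% of its speed; a pose out of reach is approached as far as the arm can. A call with a gripper value outside its range is refused whole. The fingers move at their own pace and stop on an object; "force" is the grip in N (left out, the last holds). Time passes only in rows, so rows that repeat a pose let the fingers close. It gives the time, the measured TCP pose, the force, the opening and the grip force at its end, in the units of the state.
- state(): the state, without advancing time (a new reading comes with each control period).
- grab_frame(name): name is "side" or "top"; returns the picture (384x512x3 uint8, red, green, blue); there is no depth.
- camera_model(name): a dict with "fx", "fy", "cx", "cy" (pixels), "origin" and "rotation" of the camera in the world. Camera axes: x right, y up, looking along -z (the intrinsics and any distortion apply to the point x, -y, -z); pixel columns grow to the right and rows downward; lengths in mm; the calibration is good to about 2 mm. A picture is of the moment at which its call begins. camera_model takes no time and is no camera call.
- workorder.job_done(): hands the job in; it is judged then, once.
The state is a dict: "time_s": time; "qpos": joint angles; "qvel": joint speeds; "effort": joint torques, N m; "ee_pos": TCP position; "ee_rot": TCP orientation; "force": force on the tool from outside, world axes, zero at the start; "torque": the same for the moment, N m; "gripper_width": finger opening in mm; "gripper_force": force on a finger pad.
Only numpy, scipy, OpenCV 4.12 (cv2) and the standard library are available. Lean on these libraries where they do the work, as an engineer would, in place of code of your own. Each camera call takes 0.05 s, during which the arm holds its last target. There are 200 camera calls.

## Working session

There is one attempt and no reset: what is moved stays moved. The work goes in short steps, Python scripts to look and compute and a tool call to move; the robot and the scene stay as the last step left them, time stands still between calls to the robot, and variables do not carry over. Pictures are saved under pics/ and viewed, at most 14 in all, crops included, and the job is handed in when it is done.

Besides the shell and the picture viewer there is one more tool, called by a JSON object that holds its "api" and its "payload", one argument or row to a line. carry_out: Moves the arm, as the interface text tells. Its arguments: {"type":"object","properties":{"commands":{"type":"array"},"force":{"type":"number"}},"required":["commands"]}

```bash
mkdir -p pics; ls
python3 - <<'E'
from workcell import state, grab_frame, camera_model
import cv2
s=state();print(s)
for n in("top","side"):
    print(n,camera_model(n)); im=grab_frame(n); cv2.imwrite(f"pics/{n}0.png",cv2.resize(im[:,:,::-1],(800,600),interpolation=cv2.INTER_CUBIC)); cv2.imwrite(f"{n}0_raw.png",im[:,:,::-1])
E
```

```text
pics
{'time_s': 0.0, 'qpos': array([ 7.01297679e+01,  1.83506440e+01,  8.97073913e+01, -1.45460196e-04,
        7.20420604e+01, -1.14577039e+00]), 'qvel': array([-0.04145689,  0.04280621,  0.05715295, -0.01012755,  0.01829221,
       -0.04514592]), 'effort': array([-4.06709423e-04, -4.12451828e+01, -2.31971276e+01,  7.24875228e-02,
        4.57013806e-02, -1.42106096e-04]), 'ee_pos': array([184.398963  , 544.05644817, 191.52362136]), 'ee_rot': array([-1.79899922e+02, -1.86325778e-03,  1.61275582e+02]), 'force': array([ 0.75381026, -0.02455547,  1.00655842]), 'torque': array([ 0.01057821,  0.01257975, -0.0225975 ]), 'gripper_force': 0.0, 'gripper_width': 91.27328151293635}
top {'fx': 498.2102410023171, 'fy': 498.2102410023171, 'cx': 263.09020305960337, 'cy': 183.14198376736604, 'origin': array([ 418.34162377,  -70.91714857, 1623.09208651]), 'rotation': array([ 3.49023378e+00, -9.97752255e-03, -9.14738534e+01])}
side {'fx': 417.5481878485798, 'fy': 417.5481878485798, 'cx': 259.1978902756585, 'cy': 189.3424792882657, 'origin': array([ 234.54930897, -994.76831406, 1284.11326889]), 'rotation': array([ 39.10004295,   0.98714132, -18.19034138])}
```

View pics/top0.png

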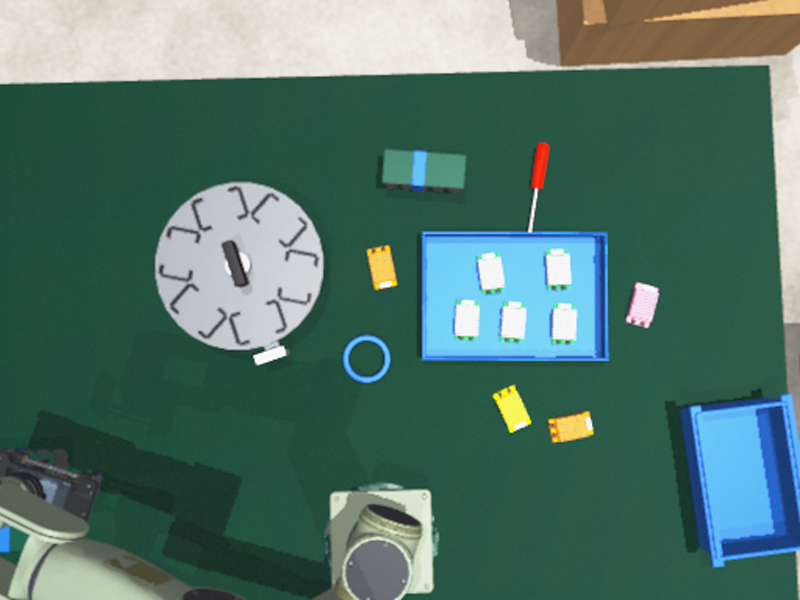

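View pics/side0.png

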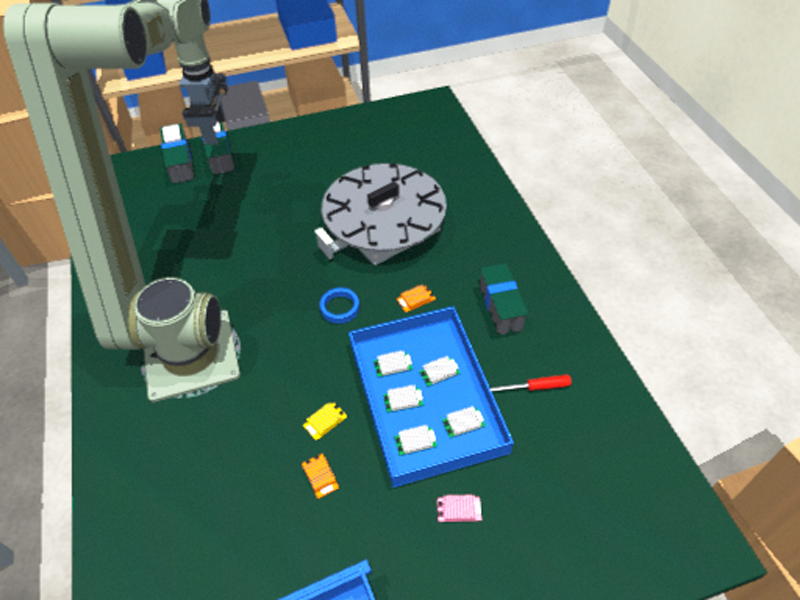

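The top view shows five white/green boards in the populated blue bin at view pixels (490,272), (558,270), (467,320), (513,322) and (564,323). The orange (382,268; 570,427), yellow (512,408) and pink (643,304) pieces lie outside the bin and are decoys. The second blue bin, at (745,480), is empty. The table axis is near (238,263), the tab near (270,353), and the bar points roughly at the tab.

```bash
cat > h.py <<'E'
import numpy as np, cv2
from scipy.spatial.transform import Rotation as Ro
from scipy.optimize import least_squares
from workcell import state, grab_frame, camera_model
def cam(n):
    c=camera_model(n); return c, Ro.from_euler('xyz',c['rotation'],degrees=True).as_matrix(), np.array(c['origin'])
def back(n,uv,z):
    c,R,o=cam(n); uv=np.atleast_2d(uv).astype(float)
    d=np.c_[(uv[:,0]-c['cx'])/c['fx'],-(uv[:,1]-c['cy'])/c['fy'],-np.ones(len(uv))]@R.T
    return (o+d*((z-o[2])/d[:,2])[:,None])[:,:2]
def proj(n,P):
    c,R,o=cam(n); p=(np.atleast_2d(P)-o)@R
    return np.c_[c['cx']+c['fx']*p[:,0]/-p[:,2], c['cy']-c['fy']*p[:,1]/-p[:,2]]
def sinks(n,im,z=23):
    "board candidates: bright, unsaturated blobs; centre (backprojected at z), yaw of the long side of sink+board"
    hsv=cv2.cvtColor(im,cv2.COLOR_RGB2HSV); w=((hsv[...,1]<60)&(hsv[...,2]>170)).astype(np.uint8)
    k,l,st,ce=cv2.connectedComponentsWithStats(w); out=[]
    for i in range(1,k):
        if 150<st[i,4]<900:
            cs,_=cv2.findContours((l==i).astype(np.uint8),cv2.RETR_EXTERNAL,cv2.CHAIN_APPROX_NONE)
            q=back(n,cs[0][:,0,:],z).astype(np.float32); r=cv2.minAreaRect(q)
            out.append((ce[i].round(1),np.round(r[0],1),np.round(r[1],1),round(r[2],1),back(n,ce[i],z)[0].round(1)))
    return out
E
python3 - <<'E'
from h import *
for n in("top","side"):
    im=cv2.imread(f"{n}0_raw.png")[:,:,::-1].copy(); print(n)
    for o in sinks(n,im): print(*o)
im=cv2.imread("top0_raw.png")[:,:,::-1].copy(); hsv=cv2.cvtColor(im,cv2.COLOR_RGB2HSV)
# disc
g=((hsv[...,1]<50)&(hsv[...,2]>110)).astype(np.uint8); g[:,215:]=0; g[:100]=0; g[219:]=0
k,l,st,ce=cv2.connectedComponentsWithStats(g); i=1+np.argmax(st[1:,4])
m=(l==i).astype(np.uint8); cs,_=cv2.findContours(m,cv2.RETR_EXTERNAL,cv2.CHAIN_APPROX_NONE)
q=back("top",max(cs,key=len)[:,0,:],80)
f=least_squares(lambda p:np.hypot(q[:,0]-p[0],q[:,1]-p[1])-p[2],[560,300,168],loss='soft_l1'); print("disc",f.x,np.abs(f.fun).mean())
# dark bar
d=(hsv[...,2]<90).astype(np.uint8); d[:150]=0;d[188:]=0;d[:,:140]=0;d[:,162:]=0
v,u=np.nonzero(d); b=back("top",np.c_[u,v],132); r=cv2.minAreaRect(b.astype(np.float32)); print("bar",r)
# bin rim outline
bl=((hsv[...,0]>100)&(hsv[...,0]<120)&(hsv[...,1]>120)).astype(np.uint8); bl[:,:262]=0;bl[:,400:]=0;bl[:140]=0;bl[240:]=0
v,u=np.nonzero(bl); print("bin",cv2.minAreaRect(back("top",np.c_[u,v],50).astype(np.float32)))
# tab
t=((hsv[...,1]<40)&(hsv[...,2]>200)).astype(np.uint8); t[:218]=0;t[236:]=0;t[:,:155]=0;t[:,190:]=0
v,u=np.nonzero(t); b=back("top",np.c_[u,v],72); print("tab",cv2.minAreaRect(b.astype(np.float32)),b.mean(0))
c=im[120:245,70:390]; cv2.imwrite("pics/crop1.png",cv2.resize(c[:,:,::-1],None,fx=2.5,fy=2.5,interpolation=cv2.INTER_CUBIC))
E
```

```text
top
[357.1 170.9] [ 550.  -377.5] [72.5 49.3] 1.5 [ 547.6 -377.6]
[313.9 173.6] [ 544.4 -238.1] [72.8 48.8] 5.3 [ 542.4 -238.2]
[411.9 194.2] [ 465.9 -549.3] [50.  84.5] 71.7 [ 468.  -550.8]
[298.5 203.7] [ 449.2 -185.7] [48.1 70.7] 88.2 [ 447.  -185.6]
[328.4 204.8] [ 443.1 -281.4] [48.7 73.2] 83.3 [ 441.  -281.3]
[360.7 205.9] [ 437.6 -384.4] [48.1 71. ] 87.8 [ 434.7 -385.1]
[ 18.5 352.7] [-13.8 721.7] [162.  158.2] 69.1 [4.000e-01 7.106e+02]
side
[16.  14.1] [-428.9 1753.8] [341.3 174.3] 85.4 [-427.5 1756.1]
[111.8 201.6] [-35.2 143.5] [177.3 170.7] 75.6 [-19.2 112. ]
[121.8 240.2] [  2.5 -52.2] [203.3 120.4] 0.1 [ -2.3 -76.8]
[251.7 231.7] [ 449.3 -192.1] [52.7 72.9] 84.7 [ 447.1 -192. ]
[281.6 236. ] [ 545.1 -243.5] [73.5 52.4] 6.9 [ 542.5 -243.9]
[258.2 254.1] [ 443.5 -286.6] [52.6 72.7] 84.0 [ 440.7 -287. ]
[297.2 268.6] [ 549.4 -382.3] [50.6 72.5] 89.7 [ 547.7 -382.6]
[266.5 280.5] [ 437.4 -390.7] [51.5 72.5] 86.8 [ 435.3 -390.9]
[295.9 324.4] [ 468.  -557.9] [47.1 81.2] 71.4 [ 473.7 -559.7]
disc [565.77976691 268.38289688 166.07866385] 5.688293788156473
bar ((561.7805786132812, 264.33807373046875), (90.06061553955078, 24.628864288330078), 17.63395881652832)
bin ((490.97076416015625, -282.54962158203125), (375.3724060058594, 259.5225830078125), 88.52581787109375)
tab ((390.3847351074219, 223.19866943359375), (83.93443298339844, 43.302406311035156), 88.52613830566406) [391.27098676 217.20305202]
```

View pics/crop1.png

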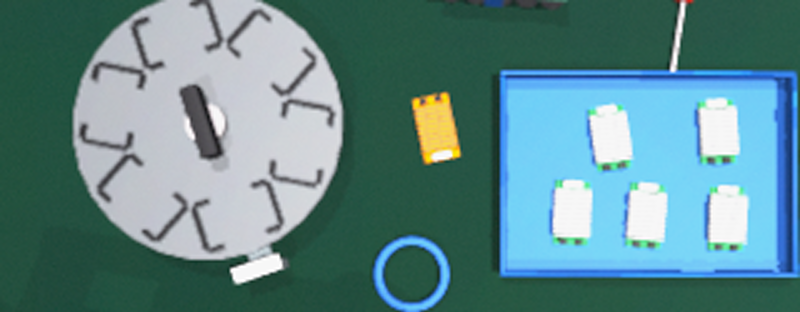

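```bash
cat >> h.py <<'E'
def box(lx,ly,z0,z1): return np.array([[a*lx/2,b*ly/2,z] for a in(-1,1) for b in(-1,1) for z in(z0,z1)])
BOARD=[box(84,46,0,5),box(60,46,5,18)]
S=4
def render(n,parts,p,z0,shape):
    m=np.zeros((shape[0]*S,shape[1]*S),np.uint8); c,s=np.cos(p[2]),np.sin(p[2])
    for b in parts:
        P=np.c_[p[0]+c*b[:,0]-s*b[:,1],p[1]+s*b[:,0]+c*b[:,1],b[:,2]+z0]
        h=cv2.convexHull(((proj(n,P)+.5)*S).astype(np.float32)); cv2.fillConvexPoly(m,np.round(h*16-8).astype(np.int32),1,shift=4)
    return cv2.resize(m.astype(np.float32),(shape[1],shape[0]),interpolation=cv2.INTER_AREA)
def fit(n,parts,mask,p0,z0,pad=8):
    from scipy.optimize import minimize
    r=render(n,parts,p0,z0,mask.shape)>0; r=cv2.dilate(r.astype(np.uint8),np.ones((2*pad+1,)*2)).astype(bool)
    f=lambda p:np.abs(render(n,parts,(p0[0]+p[0],p0[1]+p[1],p0[2]+p[2]/30),z0,mask.shape)-mask)[r].sum()
    o=minimize(f,[0,0,0],method='Nelder-Mead',options=dict(initial_simplex=[[0,0,0],[6,0,0],[0,6,0],[0,0,4]],xatol=.05,fatol=.05))
    return np.array([p0[0]+o.x[0],p0[1]+o.x[1],p0[2]+o.x[2]/30]),o.fun
def notblue(im):
    h=cv2.cvtColor(im,cv2.COLOR_RGB2HSV); return 1-((h[...,0]>95)&(h[...,0]<125)&(h[...,1]>95)).astype(np.float32)
E
cat > b.py <<'E'
from h import *
def boards(top,side):
    for n,im in(("top",top),("side",side)):
        m=notblue(im)
        for o in sinks(n,im):
            x,y=o[4]
            if 360<x<630 and -480<y<-90:
                w=o[2]; a=np.radians(o[3] if w[0]>w[1] else o[3]-90)
                p,e=fit(n,BOARD,m,(x-5,y,a),5,4); print(n,p[:2].round(1),"yaw",np.degrees(p[2]).round(1),"err",round(e,1))
E
python3 - <<'E'
from b import *
ims=[cv2.imread(f"{n}0_raw.png")[:,:,::-1].copy() for n in("top","side")]
boards(*ims)
for n,im in zip(("top","side"),ims):
    hsv=cv2.cvtColor(im,cv2.COLOR_RGB2HSV)
    # bin outline as check
    # disc edge: non-green large region
    g=((hsv[...,1]<60)&(hsv[...,2]>100)).astype(np.uint8)
    ctr=proj(n,[[565,268,80]])[0]
    th=np.radians(np.arange(0,360,3)); best=[]
    o=cam(n)[2]
    for t in th:
        d=np.array([np.cos(t),np.sin(t)])
        if d@(o[:2]-[565,268])>-0.2*np.linalg.norm(o[:2]-[565,268]): continue
        rr=np.arange(150,190,.5); P=np.c_[565+rr*d[0],268+rr*d[1],80+0*rr]; uv=proj(n,P).astype(np.float32)
        v=cv2.remap(hsv[...,1].astype(np.float32),uv[:,0],uv[:,1],cv2.INTER_LINEAR)[:,0]
        i=np.argmax(np.gradient(cv2.GaussianBlur(v,(1,9),0)[:,0] if v.ndim>1 else np.convolve(v,np.ones(7)/7,'same'))[5:-5])+5
        best.append(P[i,:2])
    q=np.array(best); f=least_squares(lambda p:np.hypot(q[:,0]-p[0],q[:,1]-p[1])-168,[565,268],loss='soft_l1')
    print(n,"disc",f.x.round(1),np.abs(f.fun).mean().round(2),len(q))
    d=(hsv[...,2]<90).astype(np.float32)
    # restrict to near bar
    c0=f.x; p,e=fit(n,[box(90,22,96,132)],d,(c0[0],c0[1],np.radians(18)),0,4); print(n,"bar",p[:2].round(1),np.degrees(p[2]).round(1),round(e,1))
    t=((hsv[...,1]<40)&(hsv[...,2]>215)).astype(np.uint8); uv=proj(n,[[387,208,72]])[0]
    k,l,st,ce=cv2.connectedComponentsWithStats(t)
    for i in range(1,k):
        if np.hypot(*(ce[i]-uv))<12 and st[i,4]>15:
            v,u=np.nonzero(l==i); b=back(n,np.c_[u,v],72); print(n,"tab",st[i,4],b.mean(0).round(1),cv2.minAreaRect(b.astype(np.float32)),"dir",np.degrees(np.arctan2(*(f.x-b.mean(0))[::-1])).round(1))
E
```

```text
top [ 546.  -378.9] yaw 2.0 err 26.1
top [ 541.3 -239.2] yaw 5.9 err 29.6
top [ 444.4 -186.1] yaw -4.0 err 29.8
top [ 437.9 -282. ] yaw -6.4 err 23.3
top [ 432.7 -386.4] yaw -4.1 err 22.0
side [ 446.2 -186.6] yaw -4.5 err 23.6
side [ 542.5 -239. ] yaw 7.0 err 41.9
side [ 440. -282.] yaw -6.4 err 24.9
side [ 547.2 -378.1] yaw 1.2 err 23.9
side [ 434.  -386.3] yaw -2.2 err 26.0
top disc [564.7 269.6] 0.61 52
top bar [564.1 268. ] 18.9 65.0
top tab 129 [384.  211.7] ((384.042236328125, 211.92935180664062), (19.62948989868164, 61.69797134399414), 16.972007751464844) dir 17.8
side disc [565.7 269.2] 1.61 53
side bar [564.8 263.6] 22.4 61.2
side tab 56 [385.  208.6] ((384.8775634765625, 208.68511962890625), (20.348087310791016, 60.83747863769531), 16.162582397460938) dir 18.5
```

The board fits from both cameras agree to 1–2 mm. They give axis (565, 269.4), tab direction 17.9° and tab radius 190 (expected 189). The load point works out at (450.8, 232.5).

```bash
cat > g.py <<'E'
import sys; from h import *
# usage: g.py x,y,z,yaw ...   -> rows relative to the measured pose
s=state(); R=Ro.from_euler('xyz',s['ee_rot'],degrees=True)
print("t",round(s['time_s'],2),"pos",s['ee_pos'].round(1),"rot",s['ee_rot'].round(1),"w",round(s['gripper_width'],1),"gf",round(s['gripper_force'],1))
for a in sys.argv[1:]:
    x,y,z,w=map(float,a.split(',')); T=Ro.from_euler('xyz',[180,0,w],degrees=True)
    r=(R.inv()*T).as_rotvec(degrees=True); d=R.inv().apply(np.array([x,y,z])-s['ee_pos']); print(a,np.r_[r,d].round(1).tolist())
E
python3 g.py 315,180,185,168 445.3,-186.5,130,175.8 445.3,-186.5,60,175.8
```

```text
t 0.1 pos [184.4 544.1 191.6] rot [-179.9   -0.   161.3] w 91.2 gf 0.0
315,180,185,168 [-0.1, -0.0, -6.7, -240.6, -302.9, 7.1]
445.3,-186.5,130,175.8 [-0.1, -0.0, -14.5, -481.6, -608.1, 62.6]
445.3,-186.5,60,175.8 [-0.1, -0.0, -14.5, -481.6, -608.0, 132.6]
```

{"api": "carry_out", "payload": {
  "commands": [
    [0,0,-7,-240,-303,7,1],
    [0,0,-7,-240,-303,7,1],
    [0,0,-7,-240,-303,7,1],
    [0,0,-7,-240,-303,7,1],
    [0,0,-7,-240,-303,7,1],
    [0,0,-7,-240,-303,7,1],
    [0,0,-7,-240,-303,7,1],
    [0,0,-14.5,-481.6,-608,63,1],
    [0,0,-14.5,-481.6,-608,63,1],
    [0,0,-14.5,-481.6,-608,63,1],
    [0,0,-14.5,-481.6,-608,63,1],
    [0,0,-14.5,-481.6,-608,63,1],
    [0,0,-14.5,-481.6,-608,63,1],
    [0,0,-14.5,-481.6,-608,63,1],
    [0,0,-14.5,-481.6,-608,63,1],
    [0,0,-14.5,-481.6,-608,63,1],
    [0,0,-14.5,-481.6,-608,80,1],
    [0,0,-14.5,-481.6,-608,100,1],
    [0,0,-14.5,-481.6,-608,120,1],
    [0,0,-14.5,-481.6,-608,132,1]
  ],
  "force": 40
}}

```text
time_s: 2.1
ee_pos: [444.4, -185.5, 58.6]
ee_rot: [179.9, -0.2, 175.7]
force: [-0.9, 0.5, 0.2]
gripper_width: 91.3
gripper_force: 0.0
```

```bash
python3 g.py 445.3,-186.5,60,175.8 445.3,-186.5,9,175.8
```

```text
t 2.1 pos [ 444.4 -185.5   58.6] rot [179.9  -0.2 175.7] w 91.3 gf 0.0
445.3,-186.5,60,175.8 [0.1, -0.2, -0.1, -1.0, -0.9, -1.4]
445.3,-186.5,9,175.8 [0.1, -0.2, -0.1, -1.1, -1.0, 49.6]
```

{"api": "carry_out", "payload": {
  "commands": [
    [0,-0.2,0,-1,-1,15,1],
    [0,-0.2,0,-1,-1,30,1],
    [0,-0.2,0,-1,-1,40,1],
    [0,-0.2,0,-1,-1,46,1],
    [0,-0.2,0,-1,-1,49.5,1],
    [0,-0.2,0,-1,-1,49.5,1],
    [0,-0.2,0,-1,-1,49.5,-1],
    [0,-0.2,0,-1,-1,49.5,-1],
    [0,-0.2,0,-1,-1,49.5,-1],
    [0,-0.2,0,-1,-1,49.5,-1],
    [0,-0.2,0,-1,-1,49.5,-1],
    [0,-0.2,0,-1,-1,49.5,-1],
    [0,-0.2,0,-1,-1,49.5,-1],
    [0,-0.2,0,-1,-1,49.5,-1]
  ],
  "force": 40
}}

```text
time_s: 3.5
ee_pos: [446.4, -186.9, 10.8]
ee_rot: [180.0, 0.2, 175.8]
force: [-0.1, 0.5, -0.2]
gripper_width: 30.5
gripper_force: 0.0
```

```bash
python3 g.py 445.3,-186.5,160,175.8 350,0,185,145 451,232.5,160,107.9
```

```text
t 3.5 pos [ 446.4 -186.9   10.8] rot [180.    0.2 175.8] w 30.5 gf 0.0
445.3,-186.5,160,175.8 [0.0, 0.2, -0.0, 0.6, 0.3, -149.2]
350,0,185,145 [0.1, 0.2, 30.8, 109.3, 179.3, -174.6]
451,232.5,160,107.9 [0.1, 0.2, 67.9, 25.8, 418.6, -149.2]
```

Run:
```python
from b import *
t=grab_frame("top");s=grab_frame("side"); cv2.imwrite("top1_raw.png",t[:,:,::-1]);cv2.imwrite("side1_raw.png",s[:,:,::-1])
boards(t,s); print(state()['gripper_width'])
a=cv2.resize(t[130:245,250:400,::-1],None,fx=3.4,fy=3.4,interpolation=cv2.INTER_CUBIC);b=cv2.resize(s[180:310,200:345,::-1],None,fx=2,fy=2,interpolation=cv2.INTER_CUBIC)
h=391;c=np.zeros((h,800,3),np.uint8);c[:a.shape[0],:a.shape[1]]=a[:h]; c[:b.shape[0],510:800]=b[:h]; cv2.imwrite("pics/m1.png",c)
```

```text
top [ 546.5 -378.7] yaw 1.0 err 25.3
top [ 540.2 -239. ] yaw 5.5 err 125.5
top [ 432.7 -386.4] yaw -4.3 err 21.8
top [ 352.5 -259. ] yaw -3.8 err 390.2
side [ 542.5 -239. ] yaw 6.7 err 44.4
side [ 439.8 -282.3] yaw -7.2 err 24.7
side [ 547.2 -378.5] yaw 1.4 err 24.2
side [ 433.8 -386.3] yaw -3.3 err 25.6
22.291426775200538
```

View pics/m1.png

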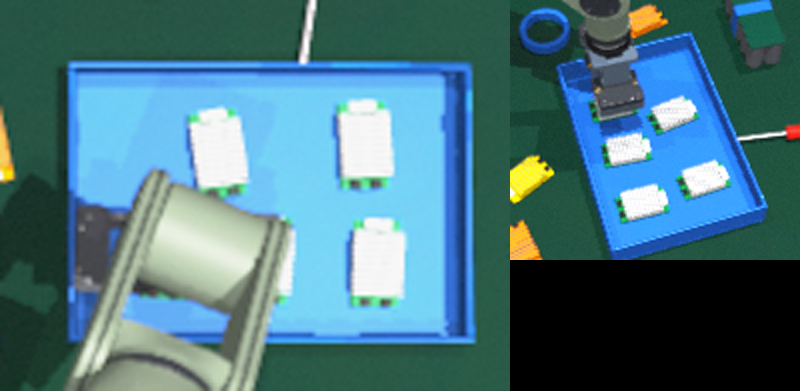

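The view shows the arm over the first board, which has green corners visible at both gripper sides and seems still in place. The other four are untouched. The opening has passed 46 mm without any force, so I'll read it again before lifting.

{"api": "carry_out", "payload": {
  "commands": [
    [0,0,0,0,0,0,-1],
    [0,0,0,0,0,0,-1],
    [0,0,0,0,0,0,-1],
    [0,0,0,0,0,0,-1]
  ]
}}

```text
time_s: 4.0
ee_pos: [446.4, -186.9, 10.8]
ee_rot: [180.0, 0.2, 175.8]
force: [-0.7, 0.6, 0.2]
gripper_width: 0.3
gripper_force: 0.0
```

Run:
```python
from h import *
t=grab_frame("top");s=grab_frame("side")
print({k:np.round(v,2) for k,v in state().items()})
a=cv2.resize(t[150:245,250:350,::-1],None,fx=4,fy=4,interpolation=cv2.INTER_CUBIC);b=cv2.resize(s[195:275,215:315,::-1],None,fx=4,fy=4,interpolation=cv2.INTER_CUBIC)
c=np.zeros((400,800,3),np.uint8);c[:a.shape[0],:400]=a; c[:b.shape[0],400:800]=b; cv2.imwrite("pics/m2.png",c)
```

```text
{'time_s': np.float64(4.1), 'qpos': array([-2.4130e+01,  2.1540e+01,  1.1556e+02,  1.1000e-01,  4.2700e+01,
       -1.0999e+02]), 'qvel': array([ 0.06,  0.02, -0.1 ,  0.05, -0.1 , -0.03]), 'effort': array([ -0.  , -36.87, -15.82,  -0.04,   0.05,  -0.  ]), 'ee_pos': array([ 446.48, -186.89,   10.84]), 'ee_rot': array([180.  ,   0.21, 175.78]), 'force': array([ 0.5 , -0.56, -0.06]), 'torque': array([ 0.01, -0.03,  0.04]), 'gripper_force': np.float64(0.0), 'gripper_width': np.float64(0.23)}
```

View pics/m2.png

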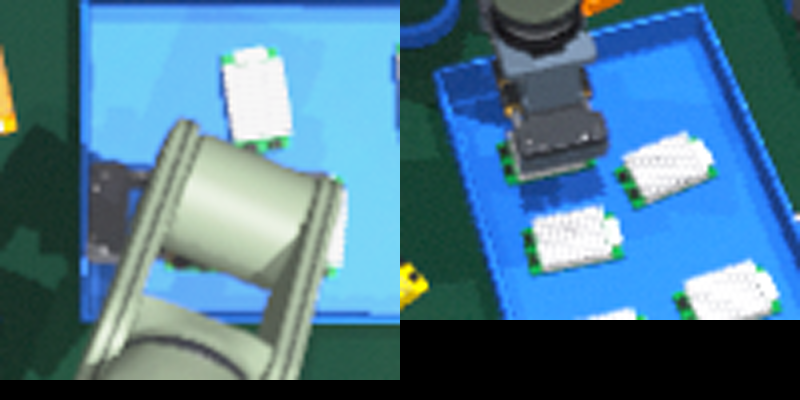

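The dark gripper block sits over the board at about (555,135) in the right crop, with the board still beneath it. I'll compare the image with where the gripper should project.

Run:
```python
from h import *
R=Ro.from_euler('xyz',[180,0,175.8],degrees=True); p=np.array([446.4,-186.9,10.8])
for nm,b in dict(body=box(76,178,-79,-79),bodytop=box(76,178,-150,-150),fing=box(32,27,0,0),fing60=box(32,27,-79,-79)).items():
    P=(R.apply(b)+p)[::2]
    print(nm,P.round(0).tolist()); print(((proj("side",P)-[215,195])*4+[400,0]).round(0).tolist())
P=np.c_[np.array([[445.3,-186.5]]*2),[5,23]];print(((proj("side",P)-[215,195])*4+[400,0]).round(0))
```

```text
body [[478.0, -278.0, 90.0], [491.0, -101.0, 90.0], [402.0, -273.0, 90.0], [415.0, -95.0, 90.0]]
[[610.0, 175.0], [560.0, 13.0], [522.0, 194.0], [478.0, 30.0]]
bodytop [[478.0, -278.0, 161.0], [491.0, -101.0, 161.0], [402.0, -273.0, 161.0], [415.0, -95.0, 161.0]]
[[610.0, 127.0], [558.0, -37.0], [518.0, 147.0], [473.0, -20.0]]
fing [[461.0, -202.0, 11.0], [463.0, -175.0, 11.0], [429.0, -199.0, 11.0], [431.0, -172.0, 11.0]]
[[565.0, 158.0], [558.0, 134.0], [531.0, 166.0], [524.0, 142.0]]
fing60 [[461.0, -202.0, 90.0], [463.0, -175.0, 90.0], [429.0, -199.0, 90.0], [431.0, -172.0, 90.0]]
[[563.0, 109.0], [556.0, 84.0], [527.0, 116.0], [521.0, 92.0]]
[[544. 154.]
 [543. 143.]]
```

{"api": "carry_out", "payload": {
  "commands": [
    [0,0,0,0,0,1,-1],
    [0,0,0,0,0,1,-1],
    [0,0,0,0,0,2,-1],
    [0,0,0,0,0,2,-1]
  ]
}}

```text
time_s: 4.5
ee_pos: [446.4, -186.8, 8.7]
ee_rot: [180.0, 0.2, 175.8]
force: [-0.1, 0.7, 0.3]
gripper_width: 0.7
gripper_force: 0.0
```

{"api": "carry_out", "payload": {
  "commands": [
    [0,0,0,0,0,1,-1],
    [0,0,0,0,0,1,-1],
    [0,0,0,0,0,2,-1],
    [0,0,0,0,0,2,-1],
    [0,0,0,0,0,3,-1],
    [0,0,0,0,0,3,-1]
  ]
}}

```text
time_s: 5.1
ee_pos: [446.4, -186.8, 5.7]
ee_rot: [180.0, 0.2, 175.8]
force: [-0.3, 0.0, -0.1]
gripper_width: 0.2
gripper_force: 0.0
```

Run:
```python
from h import *
s=grab_frame("side")
print({k:np.round(v,2) for k,v in state().items()})
cv2.imwrite("pics/m3.png",cv2.resize(s[170:270,200:330,::-1],None,fx=6,fy=6,interpolation=cv2.INTER_CUBIC))
```

```text
{'time_s': np.float64(5.15), 'qpos': array([-2.4130e+01,  2.1980e+01,  1.1587e+02,  1.1000e-01,  4.1970e+01,
       -1.0999e+02]), 'qvel': array([ 0.07, -0.11, -0.1 , -0.02,  0.08, -0.02]), 'effort': array([  0.  , -37.  , -15.56,  -0.04,   0.04,  -0.  ]), 'ee_pos': array([ 446.42, -186.85,    5.74]), 'ee_rot': array([179.99,   0.19, 175.78]), 'force': array([0.96, 0.17, 0.49]), 'torque': array([-0.04,  0.  , -0.  ]), 'gripper_force': np.float64(0.0), 'gripper_width': np.float64(0.4)}
```

View pics/m3.png

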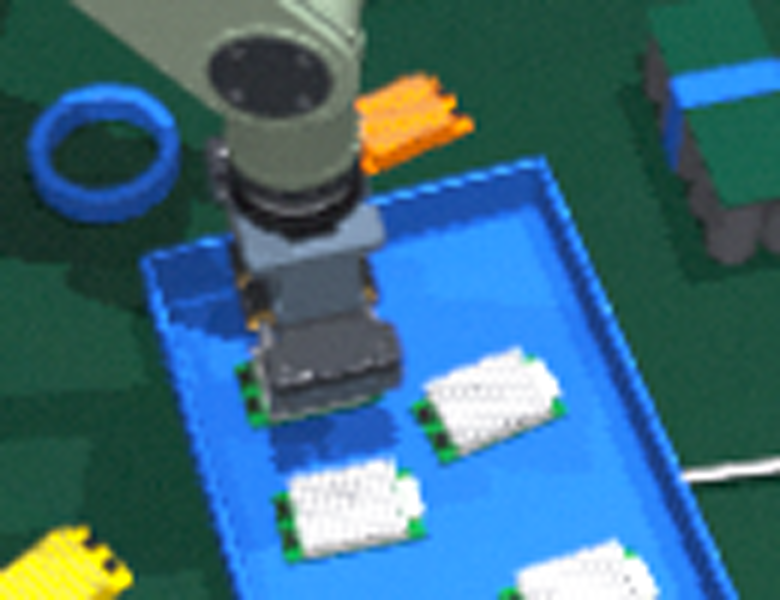

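The body looks several pixels higher than the reported pose predicts, so the height reading seems biased. I'll probe downward in small steps to find the board's top.

{"api": "carry_out", "payload": {
  "commands": [
    [0,0,0,0,0,1,-1],
    [0,0,0,0,0,1,-1],
    [0,0,0,0,0,2,-1],
    [0,0,0,0,0,2,-1],
    [0,0,0,0,0,3,-1],
    [0,0,0,0,0,3,-1]
  ]
}}

```text
time_s: 5.75
ee_pos: [446.4, -186.9, 2.7]
ee_rot: [180.0, 0.2, 175.8]
force: [-0.2, -0.0, -0.2]
gripper_width: 0.5
gripper_force: 0.0
```

{"api": "carry_out", "payload": {
  "commands": [
    [0,0,0,0,0,1,-1],
    [0,0,0,0,0,1,-1],
    [0,0,0,0,0,2,-1],
    [0,0,0,0,0,2,-1],
    [0,0,0,0,0,3,-1],
    [0,0,0,0,0,3,-1]
  ]
}}

```text
time_s: 6.35
ee_pos: [446.6, -186.9, 1.7]
ee_rot: [-180.0, 0.2, 175.8]
force: [-4.0, 2.1, 16.9]
gripper_width: 0.4
gripper_force: 8.4
```

{"api": "carry_out", "payload": {
  "commands": [
    [0,0,0,0,0,-6,-1],
    [0,0,0,0,0,-12,1],
    [0,0,0,0,0,-12,1],
    [0,0,0,0,0,-12,1],
    [0,0,0,0,0,-12,1],
    [0,0,0,0,0,-12,1],
    [0,0,0,0,0,-12,1],
    [0,0,0,0,0,-12,1],
    [0,0,0,0,0,-12,1],
    [0,0,0,0,0,-12,1],
    [0,0,0,0,0,-12,1],
    [0,0,0,0,0,-12,1],
    [0,0,0,0,0,-12,1],
    [0,0,0,0,0,-12,1]
  ]
}}

```text
time_s: 7.75
ee_pos: [446.4, -186.9, 11.8]
ee_rot: [180.0, 0.2, 175.8]
force: [0.4, -0.2, 0.3]
gripper_width: 91.1
gripper_force: 0.0
```

```bash
python3 g.py 445.3,-186.5,-12,175.8
python3 - <<'E'
from h import *
s=grab_frame("side"); cv2.imwrite("side2_raw.png",s[:,:,::-1])
cv2.imwrite("pics/m4.png",cv2.resize(s[170:270,200:330,::-1],None,fx=6,fy=6,interpolation=cv2.INTER_CUBIC))
E
```

```text
t 7.75 pos [ 446.4 -186.9   11.8] rot [180.    0.2 175.8] w 91.1 gf 0.0
445.3,-186.5,-12,175.8 [0.0, 0.2, -0.0, 1.2, 0.3, 23.8]
```

View pics/m4.png

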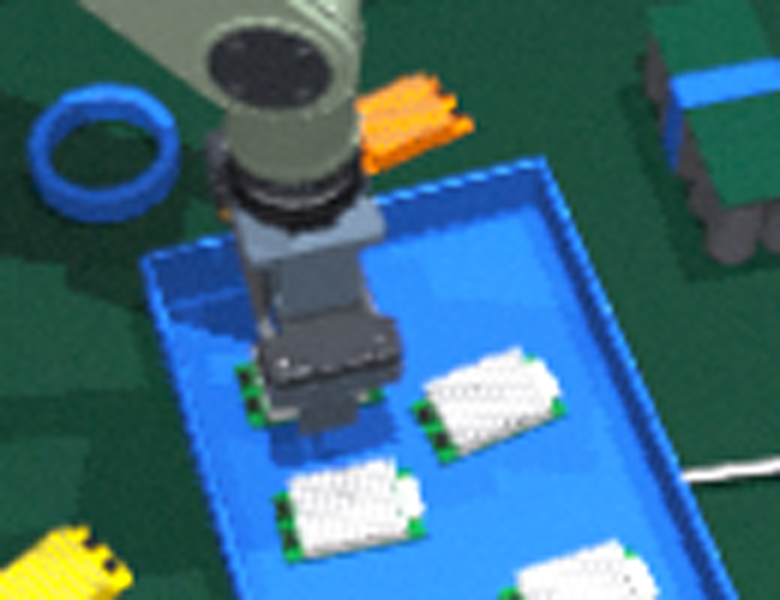

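The front finger tip at about (330,428) in the crop fits a true height of roughly 20–30 mm, not 12. The bias is about +21 mm, which matches the touch on the board's top. I'll go lower and grip.

{"api": "carry_out", "payload": {
  "commands": [
    [0,0.2,0,1,0,6,1],
    [0,0.2,0,1,0,11,1],
    [0,0.2,0,1,0,15,1],
    [0,0.2,0,1,0,18,1],
    [0,0.2,0,1,0,21,1],
    [0,0.2,0,1,0,23,1],
    [0,0.2,0,1,0,23,1],
    [0,0.2,0,1,0,23,-1],
    [0,0.2,0,1,0,23,-1],
    [0,0.2,0,1,0,23,-1],
    [0,0.2,0,1,0,23,-1],
    [0,0.2,0,1,0,23,-1],
    [0,0.2,0,1,0,23,-1],
    [0,0.2,0,1,0,23,-1],
    [0,0.2,0,1,0,23,-1],
    [0,0.2,0,1,0,23,-1],
    [0,0.2,0,1,0,23,-1]
  ],
  "force": 40
}}

```text
time_s: 9.5
ee_pos: [445.5, -186.8, -11.1]
ee_rot: [180.0, 0.0, 175.8]
force: [-0.0, 0.6, 0.7]
gripper_width: 45.7
gripper_force: 40.0
```

```bash
python3 g.py 445.3,-186.5,130,175.8 350,0,165,145 451,232.5,130,107.9
```

```text
t 9.5 pos [ 445.5 -186.8  -11.1] rot [180.    0.  175.8] w 45.7 gf 40.0
445.3,-186.5,130,175.8 [0.0, 0.0, -0.0, 0.2, 0.3, -141.1]
350,0,165,145 [0.0, 0.0, 30.8, 109.0, 179.3, -176.1]
451,232.5,130,107.9 [0.0, -0.0, 67.9, 25.4, 418.6, -141.1]
```

{"api": "carry_out", "payload": {
  "commands": [
    [0,0,0,0,0,-25,-1],
    [0,0,0,0,0,-65,-1],
    [0,0,10,0,0,-110,-1],
    [0,0,31,109,179,-150,-1],
    [0,0,31,109,179,-150,-1],
    [0,0,31,109,179,-150,-1],
    [0,0,31,109,179,-150,-1],
    [0,0,31,109,179,-150,-1],
    [0,0,68,25.5,418.5,-131,-1],
    [0,0,68,25.5,418.5,-131,-1],
    [0,0,68,25.5,418.5,-131,-1],
    [0,0,68,25.5,418.5,-131,-1],
    [0,0,68,25.5,418.5,-131,-1],
    [0,0,68,25.5,418.5,-131,-1],
    [0,0,68,25.5,418.5,-121,-1],
    [0,0,68,25.5,418.5,-111,-1],
    [0,0,68,25.5,418.5,-111,-1]
  ]
}}

```text
time_s: 11.2
ee_pos: [448.6, 230.6, 97.8]
ee_rot: [-179.7, 0.1, 107.8]
force: [-0.1, -0.2, -1.5]
gripper_width: 45.8
gripper_force: 40.0
```

```bash
python3 g.py 451,232.5,100,107.9
python3 - <<'E'
from h import *
from scipy.optimize import minimize
t=grab_frame("top");s=grab_frame("side"); cv2.imwrite("top3_raw.png",t[:,:,::-1]);cv2.imwrite("side3_raw.png",s[:,:,::-1])
c=np.array([[450.8,232.5,116]]); print(proj("top",c),proj("side",c))
u=proj("top",c)[0].astype(int);v=proj("side",c)[0].astype(int)
a=cv2.resize(t[u[1]-50:u[1]+50,u[0]-50:u[0]+50,::-1],None,fx=4,fy=4,interpolation=cv2.INTER_CUBIC);b=cv2.resize(s[v[1]-50:v[1]+50,v[0]-50:v[0]+50,::-1],None,fx=4,fy=4,interpolation=cv2.INTER_CUBIC)
cv2.imwrite("pics/m5.png",np.hstack([a,b]))
E
```

```text
t 11.2 pos [448.6 230.6  97.8] rot [-1.797e+02  1.000e-01  1.078e+02] w 45.8 gf 40.0
451,232.5,100,107.9 [-0.3, 0.1, -0.1, 1.1, 2.8, -2.2]
[[162.3677726  205.35955955]] [[220.20023071 135.20457503]]
```

View pics/m5.png

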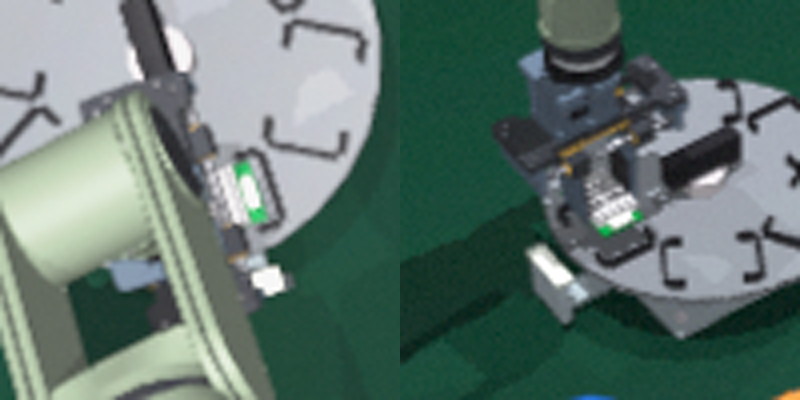

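Run:
```python
from h import *
R=Ro.from_euler('xyz',[180,0,107.8],degrees=True)
def cr(n,P): 
    o=dict(top=(112,155,0),side=(170,85,400))[n]; p=(proj(n,P)+.5-[o[0],o[1]])*4; p[:,0]+=o[2]; return p.round(0).tolist()
for zb in(97.8-5,113.9):
  P=R.apply(np.array([[-42,-23,0],[-42,23,0],[-30,-23,0],[-30,23,0]]))+[448.6,230.6,zb+5]
  print(zb,P.round(0).tolist(),"top",cr("top",P),"side",cr("side",P))
for n in("top","side"):
  im=cv2.imread(f"{n}3_raw.png"); h=cv2.cvtColor(im,cv2.COLOR_BGR2HSV); g=((h[...,0]>50)&(h[...,0]<80)&(h[...,1]>120)&(h[...,2]>120)).astype(np.uint8)
  v,u=np.nonzero(g); o=dict(top=(112,155,0),side=(170,85,400))[n]; k=(u>o[0])&(u<o[0]+100)&(v>o[1])&(v<o[1]+100)
  q=np.c_[u[k],v[k]]; print(n,len(q),[((x+.5-np.array(o[:2]))*4+[o[2],0]).round(0).tolist() for x in cv2.boxPoints(cv2.minAreaRect(q.astype(np.float32)))])
```

```text
92.8 [[440.0, 184.0, 98.0], [483.0, 198.0, 98.0], [436.0, 195.0, 98.0], [480.0, 209.0, 98.0]] top [[272.0, 217.0], [253.0, 160.0], [258.0, 222.0], [238.0, 165.0]] side [[606.0, 251.0], [644.0, 231.0], [600.0, 244.0], [638.0, 225.0]]
113.9 [[440.0, 184.0, 119.0], [483.0, 198.0, 119.0], [436.0, 195.0, 119.0], [480.0, 209.0, 119.0]] top [[268.0, 217.0], [248.0, 159.0], [253.0, 222.0], [233.0, 164.0]] side [[604.0, 236.0], [643.0, 216.0], [598.0, 229.0], [636.0, 209.0]]
top 18 [[236.0, 167.0], [248.0, 163.0], [264.0, 217.0], [252.0, 221.0]]
side 11 [[598.0, 230.0], [639.0, 212.0], [643.0, 219.0], [601.0, 238.0]]
```

The measured green end agrees with the prediction to about 1 mm in both views, using a z bias of 21. So xy is true, and the board's underside is at reading + 16.

{"api": "carry_out", "payload": {
  "commands": [
    [0,0,0,0,0,0,-1],
    [0,0,0,0,0,0,-1]
  ]
}}

```text
time_s: 11.5
ee_pos: [451.1, 231.9, 100.4]
ee_rot: [179.9, -0.0, 107.7]
force: [-0.3, 0.4, -1.5]
gripper_width: 45.5
gripper_force: 40.0
```

```bash
python3 g.py 450.8,232.5,64,107.9
```

```text
t 11.5 pos [451.1 231.9 100.4] rot [179.9  -0.  107.7] w 45.5 gf 40.0
450.8,232.5,64,107.9 [0.1, -0.0, -0.2, 0.7, -0.2, 36.4]
```

{"api": "carry_out", "payload": {
  "commands": [
    [0,0,0,0.7,0,10,-1],
    [0,0,0,0.7,0,18,-1],
    [0,0,0,0.7,0,24,-1],
    [0,0,0,0.7,0,28,-1],
    [0,0,0,0.7,0,31,-1],
    [0,0,0,0.7,0,33,-1],
    [0,0,0,0.7,0,35,-1],
    [0,0,0,0.7,0,35,-1]
  ]
}}

```text
time_s: 12.3
ee_pos: [450.6, 233.1, 64.7]
ee_rot: [-180.0, -0.0, 107.8]
force: [0.0, 0.5, -0.8]
gripper_width: 45.7
gripper_force: 40.0
```

{"api": "carry_out", "payload": {
  "commands": [
    [0,0,0,0,0,1,-1],
    [0,0,0,0,0,1.5,-1],
    [0,0,0,0,0,1.5,-1]
  ]
}}

```text
time_s: 12.6
ee_pos: [450.9, 233.2, 63.9]
ee_rot: [180.0, -0.0, 107.8]
force: [-0.8, -0.3, 2.6]
gripper_width: 45.7
gripper_force: 40.0
```

{"api": "carry_out", "payload": {
  "commands": [
    [0,0,0,0,0,0.5,0.55],
    [0,0,0,0,0,0.5,0.55],
    [0,0,0,0,0,0.5,0.55],
    [0,0,0,0,0,0.5,0.55],
    [0,0,0,0,0,0,0.55],
    [0,0,0,0,0,-8,0.55],
    [0,0,0,0,0,-25,0.55],
    [0,0,0,0,0,-50,0.55],
    [0,0,0,0,0,-76,0.55],
    [0,0,0,0,0,-76,0.55],
    [0,0,0,0,0,-76,0.55]
  ]
}}

```text
time_s: 13.7
ee_pos: [450.9, 233.1, 139.9]
ee_rot: [179.9, -0.0, 107.8]
force: [-0.5, -0.8, 0.2]
gripper_width: 70.6
gripper_force: 0.0
```

```bash
python3 g.py 565,269.4,135,18 565,269.4,80,18
```

```text
t 13.7 pos [450.9 233.1 139.9] rot [179.9  -0.  107.8] w 70.6 gf 0.0
565,269.4,135,18 [0.1, -0.1, 89.8, -0.3, 119.8, 5.1]
565,269.4,80,18 [0.1, -0.1, 89.8, -0.3, 119.7, 60.1]
```

{"api": "carry_out", "payload": {
  "commands": [
    [0,0,90,0,120,0,0.55],
    [0,0,90,0,120,0,0.55],
    [0,0,90,0,120,0,0.55],
    [0,0,90,0,120,0,0.55],
    [0,0,90,0,120,0,0.55],
    [0,0,90,0,120,0,0.55],
    [0,0,90,0,120,0,0.55],
    [0,0,90,0,120,0,0.55],
    [0,0,90,0,120,0,0.55],
    [0,0,90,0,120,0,0.55],
    [0,0,90,0,120,0,0.55],
    [0,0,90,0,120,0,0.55],
    [0,0,90,0,120,20,0.55],
    [0,0,90,0,120,40,0.55],
    [0,0,90,0,120,52,0.55],
    [0,0,90,0,120,60,0.55],
    [0,0,90,0,120,60,0.55],
    [0,0,90,0,120,60,0.55]
  ]
}}

```text
time_s: 15.5
ee_pos: [565.4, 269.9, 79.7]
ee_rot: [-180.0, -0.0, 17.8]
force: [0.3, -0.6, -0.5]
gripper_width: 70.7
gripper_force: 0.0
```

```bash
python3 g.py 565,269.4,80,18
python3 - <<'E'
from h import *
t=grab_frame("top");s=grab_frame("side"); cv2.imwrite("top4_raw.png",t[:,:,::-1]);cv2.imwrite("side4_raw.png",s[:,:,::-1])
a=cv2.resize(t[112:232,95:215,::-1],None,fx=3.3,fy=3.3,interpolation=cv2.INTER_CUBIC);b=cv2.resize(s[90:210,160:280,::-1],None,fx=3.3,fy=3.3,interpolation=cv2.INTER_CUBIC)
cv2.imwrite("pics/m6.png",np.hstack([a,b]))
E
```

```text
t 15.5 pos [565.4 269.9  79.7] rot [-180.    -0.    17.8] w 70.7 gf 0.0
565,269.4,80,18 [-0.0, -0.0, -0.2, -0.5, 0.4, -0.3]
```

View pics/m6.png

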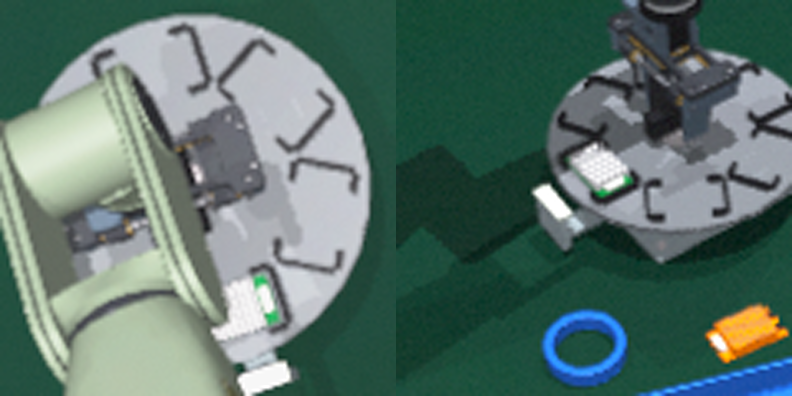

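The first board sits in the nest at the tab (right crop about (600,168)), and the fingers straddle the handle. Next I'll grip and twist 60°.

{"api": "carry_out", "payload": {
  "commands": [
    [0,0,0,0,0,0,-1],
    [0,0,0,0,0,0,-1],
    [0,0,0,0,0,0,-1],
    [0,0,0,0,0,0,-1],
    [0,0,0,0,0,0,-1],
    [0,0,0,0,0,0,-1],
    [0,0,0,0,0,0,-1],
    [0,0,-3,0,0,0,-1],
    [0,0,-8,0,0,0,-1],
    [0,0,-14,0,0,0,-1],
    [0,0,-20,0,0,0,-1],
    [0,0,-26,0,0,0,-1],
    [0,0,-32,0,0,0,-1],
    [0,0,-38,0,0,0,-1],
    [0,0,-44,0,0,0,-1],
    [0,0,-50,0,0,0,-1],
    [0,0,-55,0,0,0,-1],
    [0,0,-58,0,0,0,-1],
    [0,0,-60,0,0,0,-1],
    [0,0,-60,0,0,0,-1]
  ],
  "force": 60
}}

```text
time_s: 17.6
ee_pos: [566.0, 267.1, 79.3]
ee_rot: [179.9, 0.2, 77.8]
force: [3.0, -8.2, 0.5]
gripper_width: 22.2
gripper_force: 60.0
```

{"api": "carry_out", "payload": {
  "commands": [
    [0,0,0,0,0,0,-1],
    [0,0,0,0,0,0,-1],
    [0,0,0,0,0,0,0.2],
    [0,0,0,0,0,0,0.55],
    [0,0,0,0,0,0,0.55],
    [0,0,0,0,0,0,0.55],
    [0,0,0,0,0,0,0.55],
    [0,0,0,0,0,0,0.55],
    [0,0,0,0,0,-20,0.55],
    [0,0,0,0,0,-60,0.55],
    [0,0,0,0,0,-80,0.55],
    [0,0,0,0,0,-80,0.55]
  ]
}}

```text
time_s: 18.8
ee_pos: [567.0, 270.7, 163.1]
ee_rot: [179.7, -0.3, 77.8]
force: [0.7, 0.6, 0.9]
gripper_width: 70.9
gripper_force: 0.0
```

```bash
python3 g.py 380,80,160,150 439,-282,100,173.6 439,-282,40,173.6
python3 - <<'E'
from h import *
t=grab_frame("top");s=grab_frame("side"); cv2.imwrite("top5_raw.png",t[:,:,::-1]);cv2.imwrite("side5_raw.png",s[:,:,::-1])
from b import boards; boards(t,s)
a=cv2.resize(t[112:232,95:215,::-1],None,fx=3.3,fy=3.3,interpolation=cv2.INTER_CUBIC);b=cv2.resize(s[90:210,160:280,::-1],None,fx=3.3,fy=3.3,interpolation=cv2.INTER_CUBIC)
cv2.imwrite("pics/m7.png",np.hstack([a,b]))
E
```

```text
t 18.8 pos [567.  270.7 163.1] rot [179.7  -0.3  77.8] w 70.9 gf 0.0
380,80,160,150 [0.5, -0.0, -72.2, -226.0, -142.4, 1.2]
439,-282,100,173.6 [0.5, 0.1, -95.8, -567.6, -8.5, 60.4]
439,-282,40,173.6 [0.5, 0.1, -95.8, -567.9, -8.8, 120.4]
top [ 546.  -378.9] yaw 1.9 err 26.2
top [ 541.3 -239.2] yaw 5.9 err 25.6
top [ 438.4 -282.1] yaw -6.6 err 22.6
top [ 432.7 -386.4] yaw -4.3 err 22.7
side [ 542.5 -238.9] yaw 7.0 err 37.4
side [ 440. -282.] yaw -6.4 err 24.9
side [ 547.2 -378.5] yaw 1.4 err 24.6
side [ 434.  -386.3] yaw -3.3 err 25.2
```

View pics/m7.png

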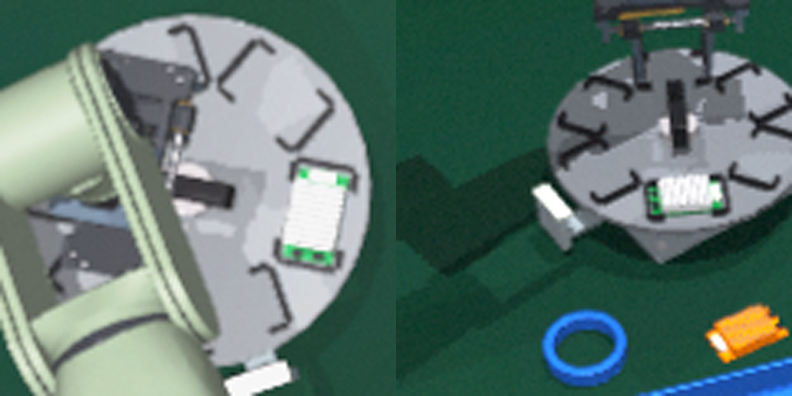

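The table clicked one step, so the board is now at out1 (right crop (687,193)) and flat between its rails. The bin boards are unchanged, so the next pick is (439.2, -282).

{"api": "carry_out", "payload": {
  "commands": [
    [0,0,-72,-226,-142,0,1],
    [0,0,-72,-226,-142,0,1],
    [0,0,-72,-226,-142,0,1],
    [0,0,-72,-226,-142,0,1],
    [0,0,-72,-226,-142,0,1],
    [0,0,-96,-567.5,-8.5,60,1],
    [0,0,-96,-567.5,-8.5,60,1],
    [0,0,-96,-567.5,-8.5,60,1],
    [0,0,-96,-567.5,-8.5,60,1],
    [0,0,-96,-567.5,-8.5,60,1],
    [0,0,-96,-567.5,-8.5,60,1],
    [0,0,-96,-567.5,-8.5,60,1],
    [0,0,-96,-567.5,-8.5,60,1],
    [0,0,-96,-567.5,-8.5,60,1],
    [0,0,-96,-567.5,-8.5,60,1],
    [0,0,-96,-567.5,-8.5,90,1],
    [0,0,-96,-567.5,-8.5,110,1],
    [0,0,-96,-567.5,-8.5,130,1],
    [0,0,-96,-567.5,-8.5,130,1],
    [0,0,-96,-567.5,-8.5,130,1]
  ]
}}

```text
time_s: 20.9
ee_pos: [435.9, -282.1, 28.8]
ee_rot: [179.9, -0.1, 173.8]
force: [-0.2, 0.4, 0.4]
gripper_width: 91.1
gripper_force: 0.0
```

```bash
python3 g.py 439.2,-282,-11,173.6
```

```text
t 20.9 pos [ 435.9 -282.1   28.8] rot [ 1.799e+02 -1.000e-01  1.738e+02] w 91.1 gf 0.0
439.2,-282,-11,173.6 [0.1, -0.1, 0.2, -3.3, 0.4, 39.8]
```

{"api": "carry_out", "payload": {
  "commands": [
    [0,0,0,-3.3,0.4,10,1],
    [0,0,0,-3.3,0.4,20,1],
    [0,0,0,-3.3,0.4,28,1],
    [0,0,0,-3.3,0.4,34,1],
    [0,0,0,-3.3,0.4,38,1],
    [0,0,0,-3.3,0.4,39.5,1],
    [0,0,0,-3.3,0.4,39.5,-1],
    [0,0,0,-3.3,0.4,39.5,-1],
    [0,0,0,-3.3,0.4,39.5,-1],
    [0,0,0,-3.3,0.4,39.5,-1],
    [0,0,0,-3.3,0.4,39.5,-1],
    [0,0,0,-3.3,0.4,39.5,-1],
    [0,0,0,-3.3,0.4,39.5,-1],
    [0,0,0,-3.3,0.4,39.5,-1],
    [0,0,0,-3.3,0.4,39.5,-1]
  ],
  "force": 40
}}

```text
time_s: 22.4
ee_pos: [439.9, -283.0, -10.1]
ee_rot: [180.0, 0.0, 173.8]
force: [-0.1, 0.3, 1.2]
gripper_width: 45.7
gripper_force: 40.0
```

```bash
python3 g.py 360,0,165,145 450.8,232.5,100,107.9
```

```text
t 22.4 pos [ 439.9 -283.   -10.1] rot [180.    0.  173.8] w 45.7 gf 40.0
360,0,165,145 [0.0, 0.0, 28.8, 110.1, 272.7, -175.1]
450.8,232.5,100,107.9 [0.0, 0.0, 65.9, 45.1, 513.7, -110.0]
```

{"api": "carry_out", "payload": {
  "commands": [
    [0,0,0,0,0,-25,-1],
    [0,0,0,0,0,-65,-1],
    [0,0,5,0,0,-110,-1],
    [0,0,29,110,272,-150,-1],
    [0,0,29,110,272,-150,-1],
    [0,0,29,110,272,-150,-1],
    [0,0,29,110,272,-150,-1],
    [0,0,29,110,272,-150,-1],
    [0,0,29,110,272,-150,-1],
    [0,0,66,45,513.5,-140,-1],
    [0,0,66,45,513.5,-140,-1],
    [0,0,66,45,513.5,-140,-1],
    [0,0,66,45,513.5,-140,-1],
    [0,0,66,45,513.5,-140,-1],
    [0,0,66,45,513.5,-140,-1],
    [0,0,66,45,513.5,-125,-1],
    [0,0,66,45,513.5,-110,-1],
    [0,0,66,45,513.5,-110,-1],
    [0,0,66,45,513.5,-110,-1]
  ]
}}

```text
time_s: 24.3
ee_pos: [450.6, 232.1, 99.7]
ee_rot: [-180.0, 0.0, 107.8]
force: [-0.6, -0.5, -1.5]
gripper_width: 45.8
gripper_force: 40.0
```

```bash
cat > held.py <<'E'
from h import *
# green end of the held board: measured vs predicted, in mm, in the plane of the PCB top
def chk(off):
    t=grab_frame("top");s=grab_frame("side");st=state();p=st['ee_pos'];yaw=st['ee_rot'][2];R=Ro.from_euler('xyz',[180,0,yaw],degrees=True);z=p[2]+off+5
    for n,im in(("top",t),("side",s)):
        h=cv2.cvtColor(im,cv2.COLOR_RGB2HSV); g=((h[...,0]>50)&(h[...,0]<80)&(h[...,1]>120)&(h[...,2]>120))
        v,u=np.nonzero(g); q=back(n,np.c_[u,v],z); l=(np.c_[q,np.full(len(q),z)]-p)@R.as_matrix(); k=np.abs(l[:,:2]).max(1)<70
        l=l[k]; print(n,k.sum(),"tool x",l[:,0].min().round(1),l[:,0].max().round(1),"y",l[:,1].min().round(1),l[:,1].max().round(1))
E
python3 g.py 450.8,232.5,66,107.9; python3 -c "
from held import *; chk(15.1)
import held
# reference: the first board, from stored pictures
held.grab_frame=lambda n: cv2.imread(n+'3_raw.png')[:,:,::-1].copy()
held.state=lambda: dict(ee_pos=np.array([448.6,230.6,97.8]),ee_rot=[180,0,107.8]); chk(16.1)"
```

```text
t 24.3 pos [450.6 232.1  99.7] rot [-180.     0.   107.8] w 45.8 gf 40.0
450.8,232.5,66,107.9 [-0.0, 0.0, -0.1, 0.3, 0.4, 33.7]
top 20 tool x -39.8 -30.1 y -24.7 20.2
side 11 tool x -46.0 -34.0 y -24.3 19.9
top 18 tool x -40.6 -30.0 y -22.5 20.6
side 11 tool x -43.7 -31.6 y -23.6 20.8
```

The hold matches the first board, so I'll lower it.

{"api": "carry_out", "payload": {
  "commands": [
    [0,0,0,0.3,0.4,10,-1],
    [0,0,0,0.3,0.4,18,-1],
    [0,0,0,0.3,0.4,24,-1],
    [0,0,0,0.3,0.4,28,-1],
    [0,0,0,0.3,0.4,31,-1],
    [0,0,0,0.3,0.4,33,-1],
    [0,0,0,0.3,0.4,34.5,-1],
    [0,0,0,0.3,0.4,35.5,-1],
    [0,0,0,0.3,0.4,35.5,-1]
  ]
}}

```text
time_s: 25.3
ee_pos: [451.1, 232.8, 64.9]
ee_rot: [180.0, -0.0, 107.8]
force: [-1.0, -0.8, 2.3]
gripper_width: 45.8
gripper_force: 40.0
```

{"api": "carry_out", "payload": {
  "commands": [
    [0,0,0,0,0,0,0.55],
    [0,0,0,0,0,0,0.55],
    [0,0,0,0,0,0,0.55],
    [0,0,0,0,0,-0.5,0.55],
    [0,0,0,0,0,-8,0.55],
    [0,0,0,0,0,-30,0.55],
    [0,0,0,0,0,-75,0.55],
    [0,0,0,0,0,-75,0.55],
    [0,0,30,-0.5,119,-75,0.55],
    [0,0,30,-0.5,119,-75,0.55],
    [0,0,30,-0.5,119,-75,0.55],
    [0,0,30,-0.5,119,-75,0.55],
    [0,0,30,-0.5,119,-75,0.55],
    [0,0,30,-0.5,119,-60,0.55],
    [0,0,30,-0.5,119,-40,0.55],
    [0,0,30,-0.5,119,-25,0.55],
    [0,0,30,-0.5,119,-15,0.55],
    [0,0,30,-0.5,119,-15,0.55],
    [0,0,30,-0.5,119,-15,0.55]
  ]
}}

```text
time_s: 27.2
ee_pos: [564.7, 268.7, 79.9]
ee_rot: [180.0, -0.0, 77.8]
force: [0.4, -0.2, 0.0]
gripper_width: 70.5
gripper_force: 0.0
```

```bash
python3 g.py 565,269,80,77.8
python3 - <<'E'
from h import *
t=grab_frame("top");s=grab_frame("side"); cv2.imwrite("top6_raw.png",t[:,:,::-1]);cv2.imwrite("side6_raw.png",s[:,:,::-1])
a=cv2.resize(t[112:232,95:215,::-1],None,fx=3.3,fy=3.3,interpolation=cv2.INTER_CUBIC);b=cv2.resize(s[90:210,160:280,::-1],None,fx=3.3,fy=3.3,interpolation=cv2.INTER_CUBIC)
cv2.imwrite("pics/m8.png",np.hstack([a,b]))
E
```

```text
t 27.2 pos [564.7 268.7  79.9] rot [180.   -0.   77.8] w 70.5 gf 0.0
565,269,80,77.8 [0.0, -0.0, 0.0, 0.4, 0.2, -0.1]
```

View pics/m8.png

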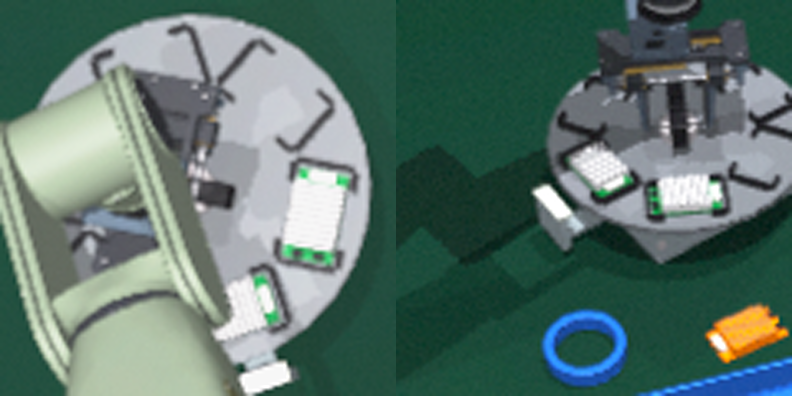

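Both boards are seated: the second at the tab ((600,168) in the right crop) and the first at out1. Now I'll twist.

{"api": "carry_out", "payload": {
  "commands": [
    [0,0,0,0,0,0,-1],
    [0,0,0,0,0,0,-1],
    [0,0,0,0,0,0,-1],
    [0,0,0,0,0,0,-1],
    [0,0,0,0,0,0,-1],
    [0,0,0,0,0,0,-1],
    [0,0,0,0,0,0,-1],
    [0,0,-3,0,0,0,-1],
    [0,0,-8,0,0,0,-1],
    [0,0,-14,0,0,0,-1],
    [0,0,-20,0,0,0,-1],
    [0,0,-26,0,0,0,-1],
    [0,0,-32,0,0,0,-1],
    [0,0,-38,0,0,0,-1],
    [0,0,-44,0,0,0,-1],
    [0,0,-50,0,0,0,-1],
    [0,0,-55,0,0,0,-1],
    [0,0,-58,0,0,0,-1],
    [0,0,-60,0,0,0,-1],
    [0,0,-60,0,0,0,-1]
  ],
  "force": 60
}}

```text
time_s: 29.3
ee_pos: [565.6, 268.0, 79.3]
ee_rot: [179.9, 0.1, 137.8]
force: [3.9, -2.4, -0.8]
gripper_width: 21.8
gripper_force: 60.0
```

{"api": "carry_out", "payload": {
  "commands": [
    [0,0,0,0,0,0,-1],
    [0,0,0,0,0,0,-1],
    [0,0,0,0,0,0,0.2],
    [0,0,0,0,0,0,0.55],
    [0,0,0,0,0,0,0.55],
    [0,0,0,0,0,0,0.55],
    [0,0,0,0,0,0,0.55],
    [0,0,0,0,0,0,0.55],
    [0,0,0,0,0,-20,0.55],
    [0,0,0,0,0,-60,0.55],
    [0,0,0,0,0,-80,0.55],
    [0,0,0,0,0,-80,0.55]
  ]
}}

```text
time_s: 30.5
ee_pos: [566.5, 269.5, 163.1]
ee_rot: [179.6, 0.2, 137.8]
force: [0.1, 0.4, 0.3]
gripper_width: 70.8
gripper_force: 0.0
```

```bash
cat > nest.py <<'E'
from h import *
def nests(side,top,yaw=17.9,ax=(565,269.2)):
    "fit boards at the tab (k=0) and out1..5 by white+green mask"
    for n,im in(("top",top),("side",side)):
        h=cv2.cvtColor(im,cv2.COLOR_RGB2HSV); m=(((h[...,1]<45)&(h[...,2]>205))|((h[...,0]>50)&(h[...,0]<80)&(h[...,1]>120)&(h[...,2]>120))).astype(np.float32)
        for k in range(6):
            a=np.radians(yaw+180+60*k); c=np.array(ax)+120*np.array([np.cos(a),np.sin(a)])
            r=render(n,BOARD,(*c,a+np.pi/2),80,m.shape); f=(m*r).sum()/r.sum()
            if f<.3: print(n,k,"fill",round(f,2)); continue
            p,e=fit(n,BOARD,m,(*c,a+np.pi/2),80,4); print(n,k,"fill",round(f,2),"off",(p[:2]-c).round(1),"dyaw",np.degrees(p[2]-a-np.pi/2).round(1),"err",round(e,1))
E
python3 g.py 380,80,160,150 542,-239,100,186.4 542,-239,30,186.4
python3 - <<'E'
from nest import *
t=grab_frame("top");s=grab_frame("side"); cv2.imwrite("top7_raw.png",t[:,:,::-1]);cv2.imwrite("side7_raw.png",s[:,:,::-1])
from b import boards; boards(t,s); nests(s,t)
E
```

```text
t 30.5 pos [566.5 269.5 163.1] rot [179.6   0.2 137.8] w 70.8 gf 0.0
380,80,160,150 [0.4, 0.2, -12.2, 10.8, -265.7, 1.2]
542,-239,100,186.4 [0.3, 0.3, -48.6, -323.4, -393.4, 61.3]
542,-239,30,186.4 [0.3, 0.3, -48.6, -323.2, -393.9, 131.3]
top [ 546.  -378.9] yaw 2.0 err 26.1
top [ 541.3 -239.2] yaw 5.9 err 25.6
top [ 432.7 -386.4] yaw -4.3 err 21.8
side [ 542.4 -239.2] yaw 5.9 err 23.4
side [ 547.2 -378.5] yaw 1.4 err 24.4
side [ 434.  -386.3] yaw -3.3 err 25.2
top 0 fill 0.04
top 1 fill 0.88 off [-1.1  0.8] dyaw -0.2 err 205.1
top 2 fill 0.88 off [-0.8 -2.6] dyaw -0.9 err 116.3
top 3 fill 0.0
top 4 fill 0.36 off [29.4 17.9] dyaw -51.7 err 54.5
top 5 fill 0.32 off [ -3.2 -38.2] dyaw 50.9 err 219.1
side 0 fill 0.0
side 1 fill 0.69 off [0.8 2.9] dyaw 1.4 err 69.3
side 2 fill 0.67 off [1.2 2.3] dyaw 2.7 err 63.8
side 3 fill 0.0
side 4 fill 0.0
side 5 fill 0.0
```

Boards sit at out1 and out2 and the tab is empty. The next pick is (541.9, -239.1), yaw 6.

{"api": "carry_out", "payload": {
  "commands": [
    [0,0,-48,-323,-393.5,20,1],
    [0,0,-48,-323,-393.5,20,1],
    [0,0,-48,-323,-393.5,20,1],
    [0,0,-48,-323,-393.5,20,1],
    [0,0,-48,-323,-393.5,20,1],
    [0,0,-48,-323,-393.5,20,1],
    [0,0,-48,-323,-393.5,20,1],
    [0,0,-48,-323,-393.5,20,1],
    [0,0,-48,-323,-393.5,20,1],
    [0,0,-48,-323,-393.5,60,1],
    [0,0,-48,-323,-393.5,60,1],
    [0,0,-48,-323,-393.5,60,1],
    [0,0,-48,-323,-393.5,60,1],
    [0,0,-48,-323,-393.5,90,1],
    [0,0,-48,-323,-393.5,110,1],
    [0,0,-48,-323,-393.5,130,1],
    [0,0,-48,-323,-393.5,130,1],
    [0,0,-48,-323,-393.5,130,1]
  ]
}}

```text
time_s: 32.4
ee_pos: [539.7, -238.8, 29.8]
ee_rot: [180.0, 0.0, -174.1]
force: [-0.2, -0.4, 1.2]
gripper_width: 91.2
gripper_force: 0.0
```

```bash
python3 g.py 541.9,-239.1,-11,186
```

```text
t 32.4 pos [ 539.7 -238.8   29.8] rot [ 180.     0.  -174.1] w 91.2 gf 0.0
541.9,-239.1,-11,186 [0.0, 0.0, -0.1, -2.1, -0.5, 40.8]
```

{"api": "carry_out", "payload": {
  "commands": [
    [0,0,0,-2.1,-0.5,10,1],
    [0,0,0,-2.1,-0.5,20,1],
    [0,0,0,-2.1,-0.5,28,1],
    [0,0,0,-2.1,-0.5,34,1],
    [0,0,0,-2.1,-0.5,38,1],
    [0,0,0,-2.1,-0.5,40.5,1],
    [0,0,0,-2.1,-0.5,40.5,-1],
    [0,0,0,-2.1,-0.5,40.5,-1],
    [0,0,0,-2.1,-0.5,40.5,-1],
    [0,0,0,-2.1,-0.5,40.5,-1],
    [0,0,0,-2.1,-0.5,40.5,-1],
    [0,0,0,-2.1,-0.5,40.5,-1],
    [0,0,0,-2.1,-0.5,40.5,-1],
    [0,0,0,-2.1,-0.5,40.5,-1],
    [0,0,0,-2.1,-0.5,40.5,-1]
  ],
  "force": 40
}}

```text
time_s: 33.9
ee_pos: [541.5, -240.2, -11.1]
ee_rot: [180.0, 0.0, -174.2]
force: [-0.3, -0.4, 1.7]
gripper_width: 45.8
gripper_force: 39.9
```

```bash
python3 g.py 400,0,160,150 450.8,232.5,100,107.9
```

```text
t 33.9 pos [ 541.5 -240.2  -11.1] rot [ 180.     0.  -174.2] w 45.8 gf 39.9
400,0,160,150 [0.0, 0.0, 35.8, 116.6, 253.2, -171.1]
450.8,232.5,100,107.9 [0.0, 0.0, 77.9, 42.6, 479.5, -111.0]
```

{"api": "carry_out", "payload": {
  "commands": [
    [0,0,0,0,0,-25,-1],
    [0,0,0,0,0,-65,-1],
    [0,0,5,0,0,-110,-1],
    [0,0,36,117,253,-150,-1],
    [0,0,36,117,253,-150,-1],
    [0,0,36,117,253,-150,-1],
    [0,0,36,117,253,-150,-1],
    [0,0,36,117,253,-150,-1],
    [0,0,78,42.5,479.5,-140,-1],
    [0,0,78,42.5,479.5,-140,-1],
    [0,0,78,42.5,479.5,-140,-1],
    [0,0,78,42.5,479.5,-140,-1],
    [0,0,78,42.5,479.5,-140,-1],
    [0,0,78,42.5,479.5,-140,-1],
    [0,0,78,42.5,479.5,-140,-1],
    [0,0,78,42.5,479.5,-125,-1],
    [0,0,78,42.5,479.5,-111,-1],
    [0,0,78,42.5,479.5,-111,-1],
    [0,0,78,42.5,479.5,-111,-1]
  ]
}}

```text
time_s: 35.8
ee_pos: [450.7, 232.1, 99.8]
ee_rot: [-180.0, 0.0, 107.8]
force: [-0.7, 0.5, -0.9]
gripper_width: 46.0
gripper_force: 39.9
```

```bash
python3 g.py 450.8,232.5,66,107.9; python3 -c "
from held import *; chk(16.1)"
```

```text
t 35.8 pos [450.7 232.1  99.8] rot [-180.     0.   107.8] w 46.0 gf 39.9
450.8,232.5,66,107.9 [-0.0, 0.0, -0.1, 0.4, 0.2, 33.8]
top 19 tool x -40.8 -30.5 y -23.9 20.0
side 11 tool x -44.7 -32.7 y -24.9 22.4
```

{"api": "carry_out", "payload": {
  "commands": [
    [0,0,0,0.3,0.3,10,-1],
    [0,0,0,0.3,0.3,18,-1],
    [0,0,0,0.3,0.3,24,-1],
    [0,0,0,0.3,0.3,28,-1],
    [0,0,0,0.3,0.3,31,-1],
    [0,0,0,0.3,0.3,33,-1],
    [0,0,0,0.3,0.3,35,-1],
    [0,0,0,0.3,0.3,36.2,-1],
    [0,0,0,0.3,0.3,36.2,-1]
  ]
}}

```text
time_s: 36.8
ee_pos: [451.2, 233.1, 63.9]
ee_rot: [180.0, -0.0, 107.8]
force: [-0.4, 0.1, 0.7]
gripper_width: 45.4
gripper_force: 39.9
```

{"api": "carry_out", "payload": {
  "commands": [
    [0,0,0,0,0,0,0.55],
    [0,0,0,0,0,0,0.55],
    [0,0,0,0,0,0,0.55],
    [0,0,0,0,0,-0.5,0.55],
    [0,0,0,0,0,-8,0.55],
    [0,0,0,0,0,-30,0.55],
    [0,0,0,0,0,-76,0.55],
    [0,0,0,0,0,-76,0.55],
    [0,0,-30,-0.5,119,-76,0.55],
    [0,0,-30,-0.5,119,-76,0.55],
    [0,0,-30,-0.5,119,-76,0.55],
    [0,0,-30,-0.5,119,-76,0.55],
    [0,0,-30,-0.5,119,-76,0.55],
    [0,0,-30,-0.5,119,-60,0.55],
    [0,0,-30,-0.5,119,-40,0.55],
    [0,0,-30,-0.5,119,-25,0.55],
    [0,0,-30,-0.5,119,-16,0.55],
    [0,0,-30,-0.5,119,-16,0.55],
    [0,0,-30,-0.5,119,-16,0.55]
  ]
}}

```text
time_s: 38.7
ee_pos: [564.8, 269.0, 80.3]
ee_rot: [179.9, 0.0, 137.7]
force: [0.1, -0.8, 0.2]
gripper_width: 70.5
gripper_force: 0.0
```

```bash
python3 g.py 565,269,80,137.8
python3 - <<'E'
from nest import *
t=grab_frame("top");s=grab_frame("side"); nests(s,t)
E
```

```text
t 38.7 pos [564.8 269.   80.3] rot [179.9   0.  137.7] w 70.5 gf 0.0
565,269,80,137.8 [0.1, 0.0, -0.1, -0.2, 0.2, 0.3]
top 0 fill 0.49 off [ 0.7 -1.9] dyaw -4.0 err 289.0
top 1 fill 0.88 off [-1.1  1. ] dyaw -0.2 err 184.1
top 2 fill 0.88 off [-1.1 -1.8] dyaw 0.0 err 85.6
top 3 fill 0.06
top 4 fill 0.73 off [15.8 -2.2] dyaw -45.9 err 108.5
top 5 fill 0.04
side 0 fill 0.62 off [3.5 2.3] dyaw -6.3 err 70.8
side 1 fill 0.68 off [0.2 2.4] dyaw 1.3 err 74.1
side 2 fill 0.64 off [1.2 2.3] dyaw 2.7 err 68.8
side 3 fill 0.0
side 4 fill 0.0
side 5 fill 0.0
```

Run:
```python
from nest import *
r=lambda f:cv2.imread(f)[:,:,::-1].copy()
nests(r("side6_raw.png"),r("top6_raw.png"))
```

```text
top 0 fill 0.48 off [1.4 0.9] dyaw -8.9 err 300.4
top 1 fill 0.88 off [-1.3  1.2] dyaw -1.2 err 195.8
top 2 fill 0.32 off [-13.5   7.1] dyaw 5.0 err 289.8
top 3 fill 0.07
top 4 fill 0.73 off [15.6 -2. ] dyaw -45.8 err 105.4
top 5 fill 0.03
side 0 fill 0.61 off [4.3 2.2] dyaw -8.0 err 73.4
side 1 fill 0.69 off [0.1 2.5] dyaw 0.8 err 71.1
side 2 fill 0.0
side 3 fill 0.0
side 4 fill 0.02
side 5 fill 0.0
```

The fit at the tab reads the same for the second board, which seated well, so this is only a fit bias. I'll twist.

{"api": "carry_out", "payload": {
  "commands": [
    [0,0,0,0,0,0,-1],
    [0,0,0,0,0,0,-1],
    [0,0,0,0,0,0,-1],
    [0,0,0,0,0,0,-1],
    [0,0,0,0,0,0,-1],
    [0,0,0,0,0,0,-1],
    [0,0,0,0,0,0,-1],
    [0,0,-3,0,0,0,-1],
    [0,0,-8,0,0,0,-1],
    [0,0,-14,0,0,0,-1],
    [0,0,-20,0,0,0,-1],
    [0,0,-26,0,0,0,-1],
    [0,0,-32,0,0,0,-1],
    [0,0,-38,0,0,0,-1],
    [0,0,-44,0,0,0,-1],
    [0,0,-50,0,0,0,-1],
    [0,0,-55,0,0,0,-1],
    [0,0,-58,0,0,0,-1],
    [0,0,-60,0,0,0,-1],
    [0,0,-60,0,0,0,-1]
  ],
  "force": 60
}}

```text
time_s: 40.8
ee_pos: [564.2, 267.0, 79.6]
ee_rot: [-179.9, -0.1, -162.2]
force: [-1.9, -5.9, 1.3]
gripper_width: 21.7
gripper_force: 60.0
```

{"api": "carry_out", "payload": {
  "commands": [
    [0,0,0,0,0,0,-1],
    [0,0,0,0,0,0,-1],
    [0,0,0,0,0,0,0.2],
    [0,0,0,0,0,0,0.55],
    [0,0,0,0,0,0,0.55],
    [0,0,0,0,0,0,0.55],
    [0,0,0,0,0,0,0.55],
    [0,0,0,0,0,0,0.55],
    [0,0,0,0,0,-20,0.55],
    [0,0,0,0,0,-60,0.55],
    [0,0,0,0,0,-80,0.55],
    [0,0,0,0,0,-80,0.55]
  ]
}}

```text
time_s: 42.0
ee_pos: [566.6, 269.8, 163.4]
ee_rot: [179.9, 0.4, -162.2]
force: [0.2, 0.4, 0.4]
gripper_width: 70.7
gripper_force: 0.0
```

```bash
python3 g.py 433.4,-386.4,100,176.5 433.4,-386.4,30,176.5
python3 - <<'E'
from nest import *
t=grab_frame("top");s=grab_frame("side"); cv2.imwrite("top8_raw.png",t[:,:,::-1]);cv2.imwrite("side8_raw.png",s[:,:,::-1])
from b import boards; boards(t,s); nests(s,t)
E
```

```text
t 42.0 pos [566.6 269.8 163.4] rot [ 179.9    0.4 -162.2] w 70.7 gf 0.0
433.4,-386.4,100,176.5 [0.1, 0.4, 21.3, 327.6, -584.2, 60.3]
433.4,-386.4,30,176.5 [0.1, 0.4, 21.3, 328.2, -584.3, 130.3]
top [ 546.  -378.9] yaw 1.9 err 26.2
top [ 432.5 -386.4] yaw -4.4 err 21.7
side [ 547.2 -378.4] yaw 1.3 err 24.4
side [ 434.1 -386.4] yaw -3.5 err 25.4
top 0 fill 0.03
top 1 fill 0.88 off [-0.9  0.9] dyaw 0.8 err 158.7
top 2 fill 0.87 off [-1.1 -1.9] dyaw 0.8 err 83.3
top 3 fill 0.75 off [ 2.5 -4.9] dyaw -2.8 err 151.1
top 4 fill 0.35 off [28.7 20.3] dyaw -52.7 err 54.1
top 5 fill 0.33 off [ -7.3 -37.1] dyaw 48.0 err 211.2
side 0 fill 0.0
side 1 fill 0.65 off [0.6 2.3] dyaw 0.7 err 79.6
side 2 fill 0.64 off [0.1 1.8] dyaw 3.0 err 71.4
side 3 fill 0.63 off [5.5 1.9] dyaw -7.7 err 60.9
side 4 fill 0.0
side 5 fill 0.0
```

Three boards are now at out1–3. The next pick is (433.3, -386.4).

{"api": "carry_out", "payload": {
  "commands": [
    [0,0,21.5,328,-584,10,1],
    [0,0,21.5,328,-584,10,1],
    [0,0,21.5,328,-584,10,1],
    [0,0,21.5,328,-584,10,1],
    [0,0,21.5,328,-584,10,1],
    [0,0,21.5,328,-584,10,1],
    [0,0,21.5,328,-584,10,1],
    [0,0,21.5,328,-584,10,1],
    [0,0,21.5,328,-584,10,1],
    [0,0,21.5,328,-584,10,1],
    [0,0,21.5,328,-584,10,1],
    [0,0,21.5,328,-584,10,1],
    [0,0,21.5,328,-584,60,1],
    [0,0,21.5,328,-584,60,1],
    [0,0,21.5,328,-584,60,1],
    [0,0,21.5,328,-584,90,1],
    [0,0,21.5,328,-584,110,1],
    [0,0,21.5,328,-584,130,1],
    [0,0,21.5,328,-584,130,1],
    [0,0,21.5,328,-584,130,1]
  ]
}}

```text
time_s: 44.1
ee_pos: [430.4, -386.6, 29.3]
ee_rot: [179.9, -0.1, 176.3]
force: [-0.1, -0.2, 0.9]
gripper_width: 91.8
gripper_force: 0.0
```

```bash
python3 g.py 433.3,-386.4,-11,176.2
```

```text
t 44.1 pos [ 430.4 -386.6   29.3] rot [ 1.799e+02 -1.000e-01  1.763e+02] w 91.8 gf 0.0
433.3,-386.4,-11,176.2 [0.1, -0.1, 0.1, -2.9, 0.3, 40.3]
```

{"api": "carry_out", "payload": {
  "commands": [
    [0,0,0,-2.5,0,10,1],
    [0,0,0,-2.5,0,20,1],
    [0,0,0,-2.5,0,28,1],
    [0,0,0,-2.5,0,34,1],
    [0,0,0,-2.5,0,38,1],
    [0,0,0,-2.5,0,40,1],
    [0,0,0,-2.5,0,40,-1],
    [0,0,0,-2.5,0,40,-1],
    [0,0,0,-2.5,0,40,-1],
    [0,0,0,-2.5,0,40,-1],
    [0,0,0,-2.5,0,40,-1],
    [0,0,0,-2.5,0,40,-1],
    [0,0,0,-2.5,0,40,-1],
    [0,0,0,-2.5,0,40,-1],
    [0,0,0,-2.5,0,40,-1]
  ],
  "force": 40
}}

```text
time_s: 45.6
ee_pos: [433.0, -387.6, -10.3]
ee_rot: [180.0, 0.0, 176.3]
force: [-0.2, 1.0, 1.4]
gripper_width: 45.6
gripper_force: 40.0
```

```bash
python3 g.py 370,0,160,145 450.8,232.5,100,107.9
```

```text
t 45.6 pos [ 433.  -387.6  -10.3] rot [180.    0.  176.3] w 45.6 gf 40.0
370,0,160,145 [0.0, 0.0, 31.3, 88.1, 382.7, -170.2]
450.8,232.5,100,107.9 [0.0, 0.0, 68.4, 22.5, 619.9, -110.2]
```

{"api": "carry_out", "payload": {
  "commands": [
    [0,0,0,0,0,-25,-1],
    [0,0,0,0,0,-65,-1],
    [0,0,5,0,0,-110,-1],
    [0,0,31,88,382,-150,-1],
    [0,0,31,88,382,-150,-1],
    [0,0,31,88,382,-150,-1],
    [0,0,31,88,382,-150,-1],
    [0,0,31,88,382,-150,-1],
    [0,0,31,88,382,-150,-1],
    [0,0,31,88,382,-150,-1],
    [0,0,31,88,382,-150,-1],
    [0,0,68.5,22.5,620,-140,-1],
    [0,0,68.5,22.5,620,-140,-1],
    [0,0,68.5,22.5,620,-140,-1],
    [0,0,68.5,22.5,620,-140,-1],
    [0,0,68.5,22.5,620,-140,-1],
    [0,0,68.5,22.5,620,-125,-1],
    [0,0,68.5,22.5,620,-110,-1],
    [0,0,68.5,22.5,620,-110,-1],
    [0,0,68.5,22.5,620,-110,-1]
  ]
}}

```text
time_s: 47.6
ee_pos: [450.3, 232.1, 99.4]
ee_rot: [-179.9, 0.0, 107.8]
force: [0.7, 0.4, -1.0]
gripper_width: 45.8
gripper_force: 40.0
```

```bash
python3 g.py 450.8,232.5,66,107.9; python3 -c "
from held import *; chk(15.3)"
```

```text
t 47.6 pos [450.3 232.1  99.4] rot [-179.9    0.   107.8] w 45.8 gf 40.0
450.8,232.5,66,107.9 [-0.1, 0.0, -0.1, 0.2, 0.6, 33.4]
top 20 tool x -40.5 -31.0 y -24.4 20.5
side 14 tool x -46.0 -33.9 y -24.1 20.2
```

{"api": "carry_out", "payload": {
  "commands": [
    [0,0,0,0.3,0.3,10,-1],
    [0,0,0,0.3,0.3,18,-1],
    [0,0,0,0.3,0.3,24,-1],
    [0,0,0,0.3,0.3,28,-1],
    [0,0,0,0.3,0.3,31,-1],
    [0,0,0,0.3,0.3,33,-1],
    [0,0,0,0.3,0.3,34.5,-1],
    [0,0,0,0.3,0.3,35.5,-1],
    [0,0,0,0.3,0.3,35.5,-1]
  ]
}}

```text
time_s: 48.6
ee_pos: [451.1, 233.0, 64.7]
ee_rot: [180.0, -0.0, 107.8]
force: [-1.1, 0.5, 2.7]
gripper_width: 45.2
gripper_force: 40.0
```

It is seated. I'll release and go to the handle at ψ = 17.8.

{"api": "carry_out", "payload": {
  "commands": [
    [0,0,0,0,0,0,0.55],
    [0,0,0,0,0,0,0.55],
    [0,0,0,0,0,0,0.55],
    [0,0,0,0,0,-0.5,0.55],
    [0,0,0,0,0,-8,0.55],
    [0,0,0,0,0,-30,0.55],
    [0,0,0,0,0,-75,0.55],
    [0,0,0,0,0,-75,0.55],
    [0,0,90,-0.5,119,-75,0.55],
    [0,0,90,-0.5,119,-75,0.55],
    [0,0,90,-0.5,119,-75,0.55],
    [0,0,90,-0.5,119,-75,0.55],
    [0,0,90,-0.5,119,-75,0.55],
    [0,0,90,-0.5,119,-75,0.55],
    [0,0,90,-0.5,119,-75,0.55],
    [0,0,90,-0.5,119,-75,0.55],
    [0,0,90,-0.5,119,-75,0.55],
    [0,0,90,-0.5,119,-75,0.55],
    [0,0,90,-0.5,119,-75,0.55],
    [0,0,90,-0.5,119,-75,0.55]
  ]
}}

```text
time_s: 50.6
ee_pos: [564.4, 268.7, 139.2]
ee_rot: [-180.0, -0.0, 17.8]
force: [-0.1, -0.1, 0.1]
gripper_width: 70.9
gripper_force: 0.0
```

```bash
python3 g.py 565,269,80,17.8
python3 - <<'E'
from nest import *
t=grab_frame("top");s=grab_frame("side"); cv2.imwrite("top9_raw.png",t[:,:,::-1]);cv2.imwrite("side9_raw.png",s[:,:,::-1])
from b import boards; boards(t,s); nests(s,t)
E
```

```text
t 50.6 pos [564.4 268.7 139.2] rot [-180.    -0.    17.8] w 70.9 gf 0.0
565,269,80,17.8 [-0.0, -0.0, -0.0, 0.6, -0.1, 59.2]
top [ 546.  -378.9] yaw 1.9 err 26.2
side [ 547.2 -378.5] yaw 1.4 err 24.4
top 0 fill 0.59 off [-1.  2.] dyaw -0.8 err 241.2
top 1 fill 0.88 off [-0.7  0.6] dyaw 0.4 err 167.4
top 2 fill 0.87 off [-1.4 -2.2] dyaw -0.3 err 86.4
top 3 fill 0.69 off [0.7 4.3] dyaw -1.0 err 188.9
top 4 fill 0.48 off [25.7  9.9] dyaw -50.9 err 67.8
top 5 fill 0.26
side 0 fill 0.66 off [ 2.6 -0.5] dyaw -6.1 err 63.5
side 1 fill 0.65 off [0.6 2.3] dyaw 0.7 err 81.6
side 2 fill 0.63 off [0.3 2.2] dyaw 5.8 err 71.2
side 3 fill 0.63 off [4.8 4.2] dyaw -8.4 err 61.6
side 4 fill 0.0
side 5 fill 0.0
```

{"api": "carry_out", "payload": {
  "commands": [
    [0,0,0,0.5,0,20,0.55],
    [0,0,0,0.5,0,40,0.55],
    [0,0,0,0.5,0,52,0.55],
    [0,0,0,0.5,0,59,0.55],
    [0,0,0,0.5,0,59,0.55],
    [0,0,0,0.5,0,59,-1],
    [0,0,0,0.5,0,59,-1],
    [0,0,0,0.5,0,59,-1],
    [0,0,0,0.5,0,59,-1],
    [0,0,0,0.5,0,59,-1],
    [0,0,0,0.5,0,59,-1],
    [0,0,0,0.5,0,59,-1],
    [0,0,0,0.5,0,59,-1]
  ],
  "force": 60
}}

```text
time_s: 52.0
ee_pos: [565.5, 267.3, 80.3]
ee_rot: [179.9, -0.0, 17.8]
force: [2.2, -5.8, 1.1]
gripper_width: 21.6
gripper_force: 60.0
```

{"api": "carry_out", "payload": {
  "commands": [
    [0,0,-3,0,0,0,-1],
    [0,0,-8,0,0,0,-1],
    [0,0,-14,0,0,0,-1],
    [0,0,-20,0,0,0,-1],
    [0,0,-26,0,0,0,-1],
    [0,0,-32,0,0,0,-1],
    [0,0,-38,0,0,0,-1],
    [0,0,-44,0,0,0,-1],
    [0,0,-50,0,0,0,-1],
    [0,0,-55,0,0,0,-1],
    [0,0,-58,0,0,0,-1],
    [0,0,-60,0,0,0,-1],
    [0,0,-60,0,0,0,-1],
    [0,0,-60,0,0,0,-1]
  ]
}}

```text
time_s: 53.4
ee_pos: [566.0, 266.9, 80.2]
ee_rot: [179.9, 0.1, 77.8]
force: [2.5, -8.2, 0.4]
gripper_width: 22.1
gripper_force: 60.0
```

{"api": "carry_out", "payload": {
  "commands": [
    [0,0,0,0,0,0,-1],
    [0,0,0,0,0,0,-1],
    [0,0,0,0,0,0,0.2],
    [0,0,0,0,0,0,0.55],
    [0,0,0,0,0,0,0.55],
    [0,0,0,0,0,0,0.55],
    [0,0,0,0,0,0,0.55],
    [0,0,0,0,0,0,0.55],
    [0,0,0,0,0,-20,0.55],
    [0,0,0,0,0,-60,0.55],
    [0,0,0,0,0,-80,0.55],
    [0,0,0,0,0,-80,0.55]
  ]
}}

```text
time_s: 54.6
ee_pos: [567.0, 269.9, 163.9]
ee_rot: [179.7, -0.3, 77.8]
force: [-0.5, 0.8, 0.3]
gripper_width: 70.7
gripper_force: 0.0
```

```bash
python3 g.py 546.6,-378.6,100,181.6 546.6,-378.6,30,181.6
python3 - <<'E'
from nest import *
t=grab_frame("top");s=grab_frame("side"); cv2.imwrite("top10_raw.png",t[:,:,::-1]);cv2.imwrite("side10_raw.png",s[:,:,::-1])
from b import boards; boards(t,s); nests(s,t)
E
```

```text
t 54.6 pos [567.  269.9 163.9] rot [179.7  -0.3  77.8] w 70.7 gf 0.0
546.6,-378.6,100,181.6 [0.5, 0.1, -103.8, -638.4, 117.0, 61.6]
546.6,-378.6,30,181.6 [0.5, 0.1, -103.8, -638.8, 116.6, 131.6]
top [ 546.5 -378.7] yaw 1.0 err 25.3
side [ 547.2 -378.5] yaw 1.4 err 24.4
top 0 fill 0.03
top 1 fill 0.89 off [-0.5  0.9] dyaw -0.4 err 214.4
top 2 fill 0.88 off [-1.1 -1.8] dyaw 0.1 err 122.7
top 3 fill 0.26
top 4 fill 0.34 off [33.1 12.4] dyaw -52.5 err 57.0
top 5 fill 0.34 off [ -6.8 -36.7] dyaw 47.8 err 219.1
side 0 fill 0.0
side 1 fill 0.68 off [-0.2  2.5] dyaw 0.9 err 71.8
side 2 fill 0.66 off [-0.7  1.2] dyaw 5.6 err 67.2
side 3 fill 0.56 off [8.1 4.3] dyaw -13.9 err 72.9
side 4 fill 0.09
side 5 fill 0.0
```

The views of out3 and out4 are partly blocked by the gripper, so I'll check them once the arm is away. The last pick is (546.7, -378.6).

{"api": "carry_out", "payload": {
  "commands": [
    [0,0,-104,-638.5,117,10,1],
    [0,0,-104,-638.5,117,10,1],
    [0,0,-104,-638.5,117,10,1],
    [0,0,-104,-638.5,117,10,1],
    [0,0,-104,-638.5,117,10,1],
    [0,0,-104,-638.5,117,10,1],
    [0,0,-104,-638.5,117,10,1],
    [0,0,-104,-638.5,117,10,1],
    [0,0,-104,-638.5,117,10,1],
    [0,0,-104,-638.5,117,10,1],
    [0,0,-104,-638.5,117,10,1],
    [0,0,-104,-638.5,117,10,1],
    [0,0,-104,-638.5,117,60,1],
    [0,0,-104,-638.5,117,60,1],
    [0,0,-104,-638.5,117,60,1],
    [0,0,-104,-638.5,117,90,1],
    [0,0,-104,-638.5,117,110,1],
    [0,0,-104,-638.5,117,130,1],
    [0,0,-104,-638.5,117,130,1],
    [0,0,-104,-638.5,117,130,1]
  ]
}}

```text
time_s: 56.7
ee_pos: [543.9, -378.9, 29.7]
ee_rot: [179.9, -0.1, -178.2]
force: [-0.7, -0.3, 0.0]
gripper_width: 91.4
gripper_force: 0.0
```

```bash
python3 g.py 546.7,-378.6,-11,181.5;  python3 - <<'E'
from nest import *
t=grab_frame("top");s=grab_frame("side"); nests(s,t)
a=cv2.resize(t[112:232,95:215,::-1],None,fx=3.3,fy=3.3,interpolation=cv2.INTER_CUBIC);b=cv2.resize(s[90:210,160:280,::-1],None,fx=3.3,fy=3.3,interpolation=cv2.INTER_CUBIC)
cv2.imwrite("pics/m9.png",np.hstack([a,b]))
E
```

```text
t 56.7 pos [ 543.9 -378.9   29.7] rot [ 1.799e+02 -1.000e-01 -1.782e+02] w 91.4 gf 0.0
546.7,-378.6,-11,181.5 [0.1, -0.1, 0.3, -2.9, 0.2, 40.6]
top 0 fill 0.96 off [-1.8 -0.3] dyaw 0.5 err 296.8
top 1 fill 0.9 off [-0.2  1. ] dyaw -0.1 err 295.1
top 2 fill 0.88 off [-1.4 -1.6] dyaw -0.1 err 347.2
top 3 fill 0.87 off [ 1.7 -1.2] dyaw -0.9 err 122.1
top 4 fill 0.86 off [0.8 1.4] dyaw 0.7 err 63.2
top 5 fill 0.14
side 0 fill 1.0 off [ 0.4 -8.9] dyaw 31.5 err 325.6
side 1 fill 0.83 off [-22.3 -15.5] dyaw -6.0 err 199.1
side 2 fill 0.68 off [-1.4  1.8] dyaw 3.6 err 68.4
side 3 fill 0.64 off [4.1 4.2] dyaw -6.4 err 59.8
side 4 fill 0.61 off [3.1 0.4] dyaw 1.6 err 71.0
side 5 fill 0.85 off [-22.5 -35. ] dyaw -74.7 err 216.9
```

View pics/m9.png

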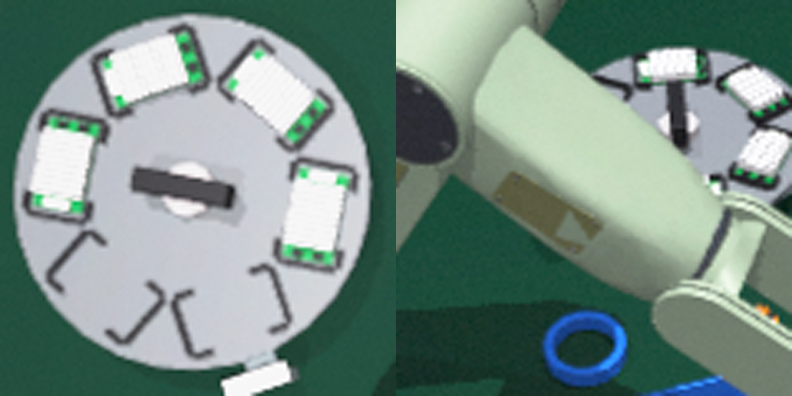

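All four boards lie neatly in neighbouring nests (out1–out4), and the tab nest at about (230,320) in the left crop is empty. Now I'll grip the last one.

{"api": "carry_out", "payload": {
  "commands": [
    [0,0,0,-2.7,0,10,1],
    [0,0,0,-2.7,0,20,1],
    [0,0,0,-2.7,0,28,1],
    [0,0,0,-2.7,0,34,1],
    [0,0,0,-2.7,0,38,1],
    [0,0,0,-2.7,0,40,1],
    [0,0,0,-2.7,0,40,-1],
    [0,0,0,-2.7,0,40,-1],
    [0,0,0,-2.7,0,40,-1],
    [0,0,0,-2.7,0,40,-1],
    [0,0,0,-2.7,0,40,-1],
    [0,0,0,-2.7,0,40,-1],
    [0,0,0,-2.7,0,40,-1],
    [0,0,0,-2.7,0,40,-1],
    [0,0,0,-2.7,0,40,-1]
  ],
  "force": 40
}}

```text
time_s: 58.3
ee_pos: [546.8, -379.7, -9.8]
ee_rot: [180.0, 0.0, -178.2]
force: [-0.7, 0.3, 1.3]
gripper_width: 45.8
gripper_force: 40.0
```

```bash
python3 g.py 410,0,160,145 450.8,232.5,100,107.9
```

```text
t 58.3 pos [ 546.8 -379.7   -9.8] rot [ 180.     0.  -178.2] w 45.8 gf 40.0
410,0,160,145 [0.0, 0.0, 36.8, 125.0, 383.8, -169.7]
450.8,232.5,100,107.9 [0.0, -0.0, 73.9, 77.0, 614.9, -109.7]
```

{"api": "carry_out", "payload": {
  "commands": [
    [0,0,0,0,0,-25,-1],
    [0,0,0,0,0,-65,-1],
    [0,0,5,0,0,-110,-1],
    [0,0,37,125,384,-150,-1],
    [0,0,37,125,384,-150,-1],
    [0,0,37,125,384,-150,-1],
    [0,0,37,125,384,-150,-1],
    [0,0,37,125,384,-150,-1],
    [0,0,37,125,384,-150,-1],
    [0,0,37,125,384,-150,-1],
    [0,0,37,125,384,-150,-1],
    [0,0,74,77,615,-140,-1],
    [0,0,74,77,615,-140,-1],
    [0,0,74,77,615,-140,-1],
    [0,0,74,77,615,-140,-1],
    [0,0,74,77,615,-140,-1],
    [0,0,74,77,615,-125,-1],
    [0,0,74,77,615,-110,-1],
    [0,0,74,77,615,-110,-1],
    [0,0,74,77,615,-110,-1]
  ]
}}

```text
time_s: 60.3
ee_pos: [450.5, 232.2, 100.0]
ee_rot: [-179.9, 0.0, 107.8]
force: [-0.2, -0.4, -1.8]
gripper_width: 45.7
gripper_force: 40.0
```

```bash
python3 g.py 450.8,232.5,66,107.9; python3 -c "
from held import *; chk(14.8)"
```

```text
t 60.3 pos [450.5 232.2 100. ] rot [-179.9    0.   107.8] w 45.7 gf 40.0
450.8,232.5,66,107.9 [-0.1, 0.0, -0.1, 0.2, 0.4, 34.0]
top 20 tool x -39.7 -30.0 y -24.6 20.4
side 10 tool x -45.9 -33.9 y -24.2 20.1
```

{"api": "carry_out", "payload": {
  "commands": [
    [0,0,0,0.3,0.3,10,-1],
    [0,0,0,0.3,0.3,18,-1],
    [0,0,0,0.3,0.3,24,-1],
    [0,0,0,0.3,0.3,28,-1],
    [0,0,0,0.3,0.3,31,-1],
    [0,0,0,0.3,0.3,33,-1],
    [0,0,0,0.3,0.3,34.5,-1],
    [0,0,0,0.3,0.3,35.5,-1],
    [0,0,0,0.3,0.3,35.5,-1]
  ]
}}

```text
time_s: 61.3
ee_pos: [451.1, 233.0, 65.2]
ee_rot: [180.0, -0.0, 107.8]
force: [-1.5, -1.3, 2.6]
gripper_width: 45.6
gripper_force: 40.0
```

It is seated. I'll release and go to the handle at ψ = 77.8.

{"api": "carry_out", "payload": {
  "commands": [
    [0,0,0,0,0,0,0.55],
    [0,0,0,0,0,0,0.55],
    [0,0,0,0,0,0,0.55],
    [0,0,0,0,0,-0.5,0.55],
    [0,0,0,0,0,-8,0.55],
    [0,0,0,0,0,-30,0.55],
    [0,0,0,0,0,-75,0.55],
    [0,0,0,0,0,-75,0.55],
    [0,0,30,-0.5,119,-75,0.55],
    [0,0,30,-0.5,119,-75,0.55],
    [0,0,30,-0.5,119,-75,0.55],
    [0,0,30,-0.5,119,-75,0.55],
    [0,0,30,-0.5,119,-75,0.55],
    [0,0,30,-0.5,119,-60,0.55],
    [0,0,30,-0.5,119,-40,0.55],
    [0,0,30,-0.5,119,-25,0.55],
    [0,0,30,-0.5,119,-15,0.55],
    [0,0,30,-0.5,119,-15,0.55],
    [0,0,30,-0.5,119,-15,0.55]
  ]
}}

```text
time_s: 63.2
ee_pos: [564.6, 268.9, 80.2]
ee_rot: [180.0, -0.0, 77.8]
force: [0.2, -0.1, 0.3]
gripper_width: 70.4
gripper_force: 0.0
```

```bash
python3 g.py 565,269,80,77.8
python3 - <<'E'
from nest import *
t=grab_frame("top");s=grab_frame("side"); nests(s,t)
E
```

```text
t 63.2 pos [564.6 268.9  80.2] rot [180.   -0.   77.8] w 70.4 gf 0.0
565,269,80,77.8 [0.0, -0.0, 0.0, 0.2, 0.4, 0.2]
top 0 fill 0.48 off [2.5 2.4] dyaw -13.7 err 301.4
top 1 fill 0.89 off [-0.6  0.9] dyaw -0.4 err 195.7
top 2 fill 0.87 off [-1.3 -1.2] dyaw 1.2 err 130.0
top 3 fill 0.53 off [ 4.3 -1.8] dyaw -4.2 err 267.8
top 4 fill 0.73 off [16.2 -2.3] dyaw -47.4 err 107.5
top 5 fill 0.04
side 0 fill 0.59 off [3.7 3.8] dyaw -6.8 err 77.8
side 1 fill 0.68 off [-0.2  2.6] dyaw 1.1 err 72.8
side 2 fill 0.65 off [-0.5  2.8] dyaw 7.6 err 67.7
side 3 fill 0.53 off [11.5 -1.2] dyaw -32.0 err 74.7
side 4 fill 0.06
side 5 fill 0.0
```

{"api": "carry_out", "payload": {
  "commands": [
    [0,0,0,0,0,0,-1],
    [0,0,0,0,0,0,-1],
    [0,0,0,0,0,0,-1],
    [0,0,0,0,0,0,-1],
    [0,0,0,0,0,0,-1],
    [0,0,0,0,0,0,-1],
    [0,0,0,0,0,0,-1],
    [0,0,-3,0,0,0,-1],
    [0,0,-8,0,0,0,-1],
    [0,0,-14,0,0,0,-1],
    [0,0,-20,0,0,0,-1],
    [0,0,-26,0,0,0,-1],
    [0,0,-32,0,0,0,-1],
    [0,0,-38,0,0,0,-1],
    [0,0,-44,0,0,0,-1],
    [0,0,-50,0,0,0,-1],
    [0,0,-55,0,0,0,-1],
    [0,0,-58,0,0,0,-1],
    [0,0,-60,0,0,0,-1],
    [0,0,-60,0,0,0,-1]
  ],
  "force": 60
}}

```text
time_s: 65.3
ee_pos: [565.5, 268.2, 79.7]
ee_rot: [179.9, 0.1, 137.7]
force: [3.9, -3.8, -2.1]
gripper_width: 21.7
gripper_force: 60.0
```

{"api": "carry_out", "payload": {
  "commands": [
    [0,0,0,0,0,0,-1],
    [0,0,0,0,0,0,-1],
    [0,0,0,0,0,0,0.2],
    [0,0,0,0,0,0,0.55],
    [0,0,0,0,0,0,0.55],
    [0,0,0,0,0,0,0.55],
    [0,0,0,0,0,0,0.55],
    [0,0,0,0,0,0,0.55],
    [0,0,0,0,0,-20,0.55],
    [0,0,0,0,0,-60,0.55],
    [0,0,0,0,0,-80,0.55],
    [0,0,0,0,0,-80,0.55]
  ]
}}

```text
time_s: 66.5
ee_pos: [566.4, 269.7, 163.4]
ee_rot: [179.6, 0.2, 137.8]
force: [-0.3, 0.0, -0.3]
gripper_width: 70.7
gripper_force: 0.0
```

```bash
python3 g.py 420,-150,200,137.8
```

```text
t 66.5 pos [566.4 269.7 163.4] rot [179.6   0.2 137.8] w 70.7 gf 0.0
420,-150,200,137.8 [0.4, 0.2, -0.0, -173.7, -408.9, -38.9]
```

{"api": "carry_out", "payload": {
  "commands": [
    [0,0,0,-174,-409,-39,0.55],
    [0,0,0,-174,-409,-39,0.55],
    [0,0,0,-174,-409,-39,0.55],
    [0,0,0,-174,-409,-39,0.55],
    [0,0,0,-174,-409,-39,0.55],
    [0,0,0,-174,-409,-39,0.55],
    [0,0,0,-174,-409,-39,0.55],
    [0,0,0,-174,-409,-39,0.55],
    [0,0,0,-174,-409,-39,0.55],
    [0,0,0,-174,-409,-39,0.55],
    [0,0,0,-174,-409,-39,0.55],
    [0,0,0,-174,-409,-39,0.55]
  ]
}}

```text
time_s: 67.7
ee_pos: [418.3, -150.1, 197.8]
ee_rot: [180.0, -0.1, 137.8]
force: [-1.3, 0.5, -1.0]
gripper_width: 70.7
gripper_force: 0.0
```

Run:
```python
from nest import *
t=grab_frame("top");s=grab_frame("side"); nests(s,t)
cv2.imwrite("pics/m10.png",cv2.resize(t[70:270,80:400,::-1],None,fx=2.5,fy=2.5,interpolation=cv2.INTER_CUBIC))
```

```text
top 0 fill 0.96 off [-1.6 -0.6] dyaw 0.3 err 293.9
top 1 fill 0.9 off [-1.3  0.8] dyaw -0.4 err 296.4
top 2 fill 0.89 off [-0.7 -1.6] dyaw -0.5 err 339.9
top 3 fill 0.88 off [ 1.3 -0.6] dyaw 0.4 err 122.9
top 4 fill 0.84 off [0.8 1.8] dyaw 0.3 err 72.2
top 5 fill 0.86 off [-0.   2.7] dyaw -0.1 err 116.7
side 0 fill 0.0
side 1 fill 0.25
side 2 fill 0.7 off [0.  1.9] dyaw 2.7 err 59.2
side 3 fill 0.63 off [5.5 1.9] dyaw -7.7 err 61.9
side 4 fill 0.44 off [-44.3  43.8] dyaw -13.4 err 75.3
side 5 fill 0.0
```

View pics/m10.png

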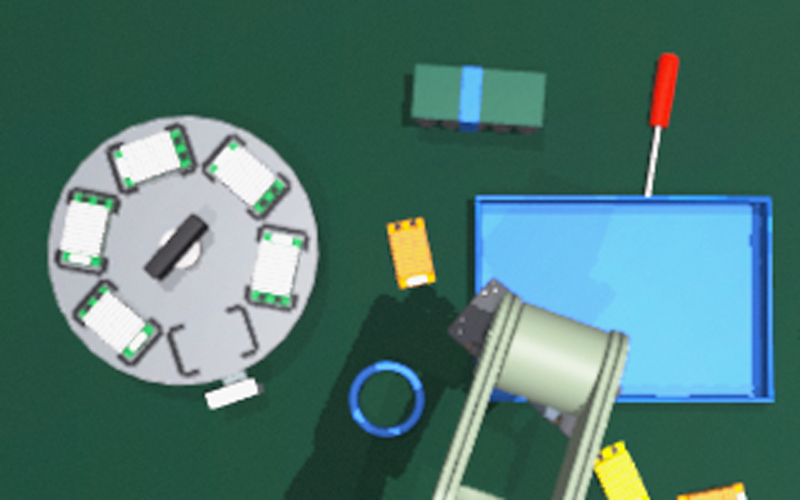

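The bin is empty. Five boards sit flat in nests out1–out5, the empty nest at about (215,340) faces the tab, and the bystanders are untouched. I'm handing in.

```bash
python3 -c "
from workcell import workorder
print(workorder.job_done())"
```

```text
the job is handed in; nothing more can be done
None
```

All five boards are in neighbouring nests one to five steps past the tab, with the empty nest clicked in at the tab and the bystanders untouched, and the job was handed in at about 68 s; no verdict came back.

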